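# Close up the hardware canisters on the sloping rack

### The arm

A 6-joint arm with a two-finger parallel gripper is mounted at the origin on the work surface. World frame = base frame: x ahead of the robot, y to its left, z up, the work surface at z = 0. Lengths are in mm, angles in rad, forces in N, time in s.
With the tool pointing down it reaches from about 275 to 1000 mm from the base axis. Payload 8.4 kg.
Tool frame: the origin (TCP) lies on the mounting face of the last link; the fingertips stand 173 mm ahead of it and the grasp point (between the pads) lies 155 mm ahead of it; z points along the fingers, y is the direction in which the jaws open and shut (so a half turn about z gives the same grasp; the last joint's range is limited). The gripper opens to 85 mm and grips with 20 to 120 N. Pads are 22 mm wide; open, the fingers measure 114 mm over their backs; the gripper's body (76 mm by 85 mm) begins 54 mm behind the grasp point. The pads swing forward as they close: fully open they stand 13 mm farther back than shut.
Start: joints at [-1.152, 0.353, 1.633, -0, 1.155, -0.002], TCP at [255.306, -570.481, 404.681] pointing down, gripper open.
Joint ranges: [-2.63, 2.63], [-0.92, 2.1], [0.06, 2.66], [-1.3, 4.44], [0, 2.69], [-3.02, 3.02]. Speed limits (rad/s): [2.22, 2.22, 2.79, 3.14, 3.14, 3.14].

### API

Orientations are given as [roll, pitch, yaw] about the fixed x, y, z axes, in that order (R = Rz(yaw) Ry(pitch) Rx(roll)).
In Python, from rig import readout, imaging, ticket gives the robot as it stands.
- The arm moves only by the tool step_arm, never from a script. Its argument "deltas" is a list of rows, each an object with "translation": the shift along the tool's x, y, z in cm, a list of three; "rot": the turn, a rotation vector about the tool's x, y, z in rad, a list of three. In form: [{"translation": [x, y, z], "rot": [rx, ry, rz]}, ...]. A call has 1 to 8 rows; each row is the pose to reach, as a shift and turn from the pose commanded when the call began, along the tool's axes at that moment; what a row does not reach only later rows make up. A row lasts 1/8 s, in which the tool goes at most 62.5 mm and 10.7 degrees, less where a joint would pass 70% of its speed; a pose out of reach is approached as far as the arm can. A call with a gripper value outside its range is refused whole. "grip" is the closure in counts, from 0 (fully open) to 255 (shut), set as the call begins (left out, the last holds). The fingers move at their own pace and stop on an object; "squeeze" is the grip in N (left out, the last holds). Time passes only in rows, so rows that repeat a pose let the fingers close. It gives the time, the measured TCP pose, the force and the opening at its end, in the units of the state.
- readout.sense(): the state, without advancing time (a new reading comes with each control period).
- imaging.grab_frame(name): name is "side" or "top" or "wrist"; returns a dict with "image" (384x512x3 uint8, red, green, blue), "camera_matrix" (3x3 intrinsics, pixels), "k1" (the pictures are not rectified: a ray, as slopes to the right and down, at radius r is drawn at 1 + k1 r^2 times it, then the intrinsics apply), "world_to_cam" (4x4, takes a point from world to camera coordinates). Camera axes: x right, y up, looking along -z (the intrinsics and any distortion apply to the point x, -y, -z); pixel columns grow to the right and rows downward; lengths in mm; the calibration is good to about 2 mm. A picture is of the moment at which its call begins. There is no depth.
- ticket.sign_off(): hands the job in, once; it reports no verdict.
The state is a dict: "clock": time; "qpos": joint angles; "qvel": joint speeds; "joint_efforts": joint torques, N m; "eef_pos": TCP position; "tcp_rot": TCP orientation; "contact_force": force on the tool from outside, world axes, zero at the start; "wrist_torque": the same for the moment, N m; "opening": opening from 0.0 (shut) to 1.0 (fully open).
Only numpy, scipy, OpenCV 4.12 (cv2) and the standard library are available. Lean on these libraries where they do the work, as an engineer would, in place of code of your own. Each camera call takes 0.05 s, during which the arm holds its last target.

### The job

Close up the canisters in the sloping rack. Fit the lid lying on the bench squarely over the mouth of the open canister and press it fully home past its gasket, and press down both ends of the lid that stands proud on another canister until it sits flush all round. Leave the tape measure, the screwdriver and the glue bottle where they are.

Things in the scene. Friction and masses are not known exactly. Their poses are not given: they have to be found in the camera images.
- loose_bar (a point): Centre of the grip bar on the loose lid. Bar 14 mm thick (x), 44 long (y), 22 tall, upright on the middle of the lid's flat top plate. This point is 11 mm above the plate, 11 below the bar's top, 28 above the foot of the skirt. z: up out of the lid, y: along the bar.
- loose_plate (a point): Centre of the top face of the loose lid's plate. Grey plastic lid, 80 (x) by 100 mm (y), about 70 g, lying right way up on the bench, left or right of the rack. Plate 3 mm thick; below it a skirt 14 mm deep, inside 74 x 94 mm, flared about 2 mm wider each side at its foot (84 x 104 outside). Axes as the bar's.
- can_open_mouth: Centre of the rim plane of the open canister (pale see-through plastic, screws inside, body 78 x 98 x 94 mm, below a collar 16 mm high, 70 (x) by 90 (y) outside, wall 3). z: out of the mouth, leaning 30 degrees from vertical towards the rack's front, on the robot's side; x: up the slope, away from the robot; y: left along the row. It does not move.
- open_gasket (a point): Centre of the springy rubber gasket around the open canister's collar, 8 mm below the rim, 3 mm proud of the collar. The lid goes on with its y along the mouth's y, either way round, 2 mm play each side; it first rests on the gasket about 5 mm proud, then needs a 9 to 15 N push along the mouth's -z. Home: plate on rim, bar's centre at mouth z = +14 mm.
- cocked_bar (a point): Centre of the grip bar of the proud lid, already on another canister in the row (same lid and canister, same lean, dowels inside). Bar's centre 11 mm above its plate; the plate's ends are at y = +-50 mm and it is bare beyond the bar's ends (y = +-22). Axes as the mouth's once home.
- can_cocked_mouth: Centre of the rim plane of the canister under the proud lid. z: along its axis, leaning 30 degrees from vertical towards the robot's side; x: up the slope; y: left along the row. With the lid home the bar's centre is at z = +14 mm and the plate's top at z = +3. It does not move.
- cocked_left (a joint): How far the left (+y) end of the proud lid is up, as an angle about its right end: 0 home, 0.1 rad is 8.6 mm proud. It stays where it is left; about 6 N on the plate near y = +37 mm presses it down (10 N if on the middle of the lid). Each end moves on its own.
- cocked_right (a joint): The same for the right (-y) end of the proud lid: 0 home, 0.1 rad is 8.6 mm proud; about 6 N on the plate near y = -37 mm presses it down.
- rack: Sloping plywood rack, 382 mm wide, 110 deep, 105 high, fixed on the bench. Holds three equal canisters 118 mm apart, in any order: the open one, the one with the proud lid, and one whose lid is already home (bolts inside). Their mouths are about 150 mm above the bench. Origin under its middle; x away from the robot, y left along the row.
- tape_mid (a point): Middle of a black and steel tape measure, 66 x 34 x 62 mm, standing on the bench on the other side of the rack from the loose lid. Leave it alone.
- driver_grip (a point): Handle of a screwdriver lying on the bench behind the rack. Leave it alone.
- glue_mid (a point): Middle of a white glue bottle, 56 mm across, 165 tall, standing on the bench right of the rack. Leave it alone.
Not all that is in view belongs to the job. Leave any red or turquoise look-alike of the part that bears loose_bar alone.

How it is judged:
By the outcome, as a careful person would: the job done as asked, in the order asked, and still so for the second after the job is handed in, with the robot touching nothing.
It also fails if it takes over 61 s, if anything falls off the work surface, if the arm or the gripper's body presses on something with over 40 N, if the wrist force passes 120 N, or if a joint passes its speed limit or range.

## Working session

There is one attempt and no reset: what is moved stays moved. The work goes in short steps, Python scripts to look and compute and a tool call to move; the robot and the scene stay as the last step left them, time stands still between calls to the robot, and variables do not carry over. Pictures are saved under pics/ and viewed, and the job is handed in when it is done.

Besides the shell and the picture viewer there is one more tool, called after "Call:" as name([rows], argument=value, ...), one row to a line, values as JSON. step_arm: Moves the arm, as the interface text tells. Its arguments: {"type":"object","properties":{"deltas":{"type":"array","items":{"type":"object","properties":{"translation":{"type":"array","items":{"type":"number"}},"rot":{"type":"array","items":{"type":"number"}}}}},"grip":{"type":"number"},"squeeze":{"type":"number"}},"required":["deltas"]}

```bash
ls; mkdir -p pics
python3 - <<'E'
from rig import readout, imaging
import cv2
print(readout.sense())
for n in ["side","top","wrist"]:
    f=imaging.grab_frame(n)
    cv2.imwrite(f"pics/{n}0.png",f["image"][:,:,::-1])
    import numpy as np
    np.set_printoptions(suppress=True,precision=4)
    print(n,f["camera_matrix"],f["k1"],f["world_to_cam"])
    np.savez(f"pics/{n}0.npz",**f)
E
```

```text
pics
{'clock': 0.0, 'qpos': array([-1.15238632e+00,  3.53628591e-01,  1.63416466e+00,  9.05625999e-06,
        1.15516525e+00, -2.41662903e-03]), 'qvel': array([-0.00041876,  0.0011834 ,  0.00050511, -0.00038706, -0.00142256,
       -0.00063812]), 'joint_efforts': array([ 9.14832508e-04, -6.05247331e+01, -3.42060828e+01,  2.28018948e-06,
        9.48176341e-03, -2.86255329e-05]), 'eef_pos': array([ 255.21443475, -570.2500754 ,  403.9606604 ]), 'tcp_rot': array([-3.14022683e+00, -1.15809372e-05,  4.20822968e-01]), 'contact_force': array([ 0.27851631,  0.77704972, -0.28616136]), 'wrist_torque': array([ 0.01554391, -0.02098408, -0.03342006]), 'opening': 1.0014531046560065}
side [[431.1638   0.     254.3207]
 [  0.     431.1638 188.1017]
 [  0.       0.       1.    ]] -0.06267960700916117 [[   -0.8866    -0.4626     0.0031   473.558 ]
 [    0.2914    -0.5533     0.7803  -271.0189]
 [   -0.3593     0.6927     0.6254 -1054.0863]
 [    0.         0.         0.         1.    ]]
top [[414.1211   0.     253.7404]
 [  0.     414.1211 196.2279]
 [  0.       0.       1.    ]] -0.09413026999820175 [[   -0.0053    -1.         0.0057   -24.132 ]
 [    0.9987    -0.0051     0.0499  -546.2593]
 [   -0.0498     0.0059     0.9987 -1395.7928]
 [    0.         0.         0.         1.    ]]
wrist [[326.7417   0.     258.2338]
 [  0.     326.7417 192.5272]
 [  0.       0.       1.    ]] -0.08260600510860747 [[   0.4082   -0.9129   -0.0023 -624.2197]
 [   0.8738    0.3914   -0.2886   37.0774]
 [   0.2644    0.1158    0.9574 -379.0933]
 [   0.        0.        0.        1.    ]]
```

View pics/side0.png

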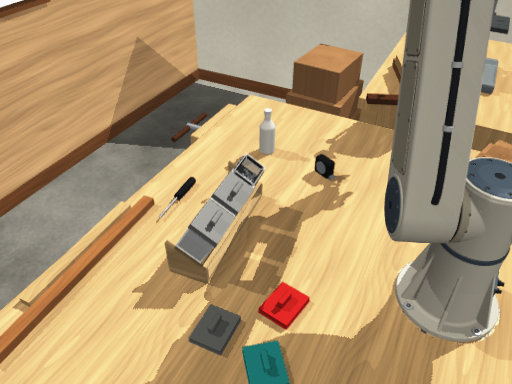

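View pics/top0.png

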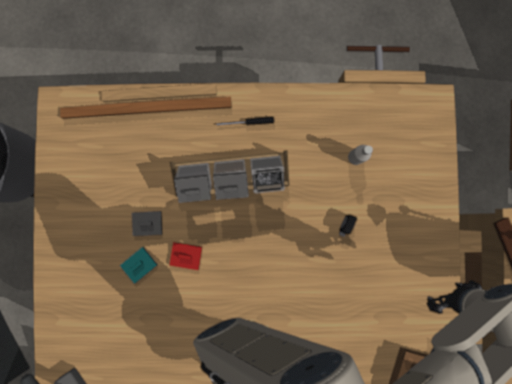

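View pics/wrist0.png

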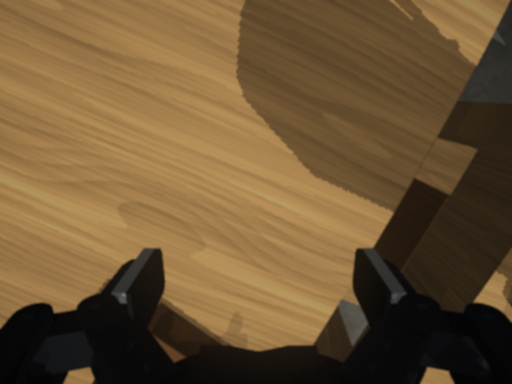

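Top view shows three lids on the bench: grey at (147,223), red at (186,256) and turquoise at (139,265). The grey one fits "grey plastic lid". The open canister, with its contents visible, is the right one at (268,173). Next I'll enlarge the grey lid and the rack.

```bash
cat > h.py <<'E'
import numpy as np, cv2
from scipy.spatial.transform import Rotation as R
def load(p): return dict(np.load(p))
def ray(f,u,v):
    K=f["camera_matrix"];k=float(f["k1"])
    d=cv2.undistortPoints(np.array([[[u,v]]],float),K,np.array([k,0,0,0,0.]),None,None)[0,0]
    W=f["world_to_cam"];Rm=W[:3,:3];t=W[:3,3]
    o=-Rm.T@t; dr=Rm.T@np.array([d[0],-d[1],-1]); return o,dr/np.linalg.norm(dr)
def onplane(f,u,v,z,):
    o,d=ray(f,u,v); return o+d*(z-o[2])/d[2]
def onpl(f,u,v,p,n):
    o,d=ray(f,u,v); return o+d*((p-o)@n)/(d@n)
def tri(obs):
    A=np.zeros((3,3));b=np.zeros(3)
    for f,u,v in obs:
        o,d=ray(f,u,v);P=np.eye(3)-np.outer(d,d);A+=P;b+=P@o
    x=np.linalg.solve(A,b); 
    res=[np.linalg.norm((np.eye(3)-np.outer(d,d))@(x-o)) for o,d in (ray(*q) for q in obs)]
    return x,res
def proj(f,p):
    W=f["world_to_cam"];c=W[:3,:3]@np.asarray(p,float)+W[:3,3]
    x=np.array([c[0],-c[1]])/-c[2];r2=x@x;x=x*(1+float(f["k1"])*r2);K=f["camera_matrix"]
    return np.array([K[0,0]*x[0]+K[0,2],K[1,1]*x[1]+K[1,2]])
def crop(f,x0,y0,x1,y1,s,out):
    c=f["image"][y0:y1,x0:x1,::-1]; cv2.imwrite(out,cv2.resize(c,None,fx=s,fy=s,interpolation=cv2.INTER_CUBIC))
E
python3 - <<'E'
from h import *
t=load("pics/top0.npz");s=load("pics/side0.npz")
crop(t,110,145,300,285,4,"pics/tc.png")
crop(s,160,145,280,285,4,"pics/sc.png")
crop(s,180,270,320,384,5,"pics/sl.png")
E
```

```text
(no output)
```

View pics/tc.png

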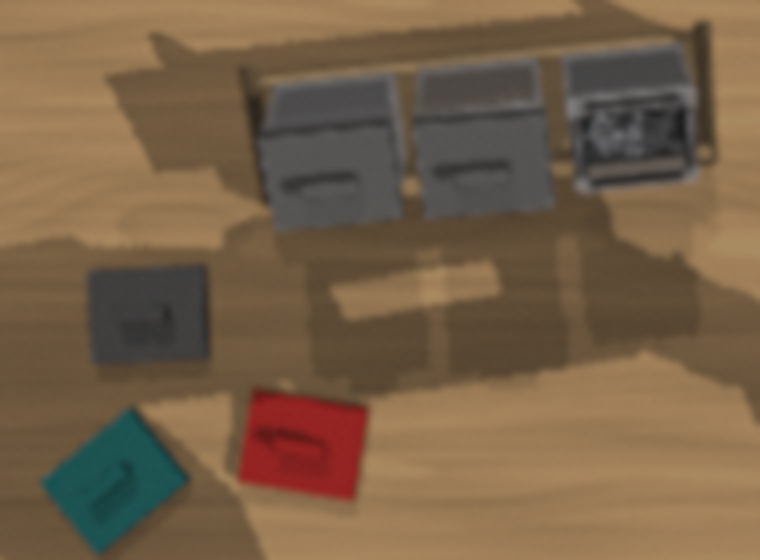

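View pics/sc.png

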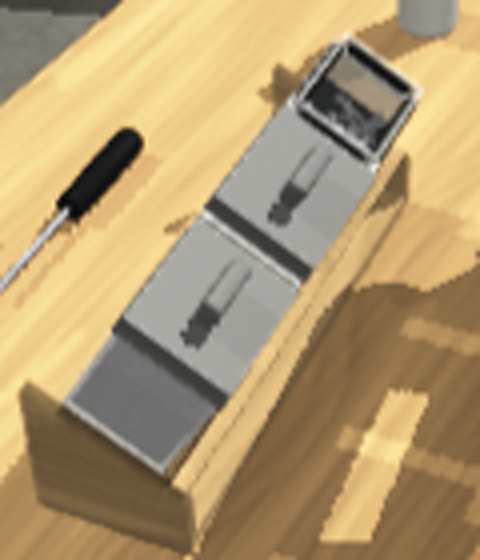

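View pics/sl.png

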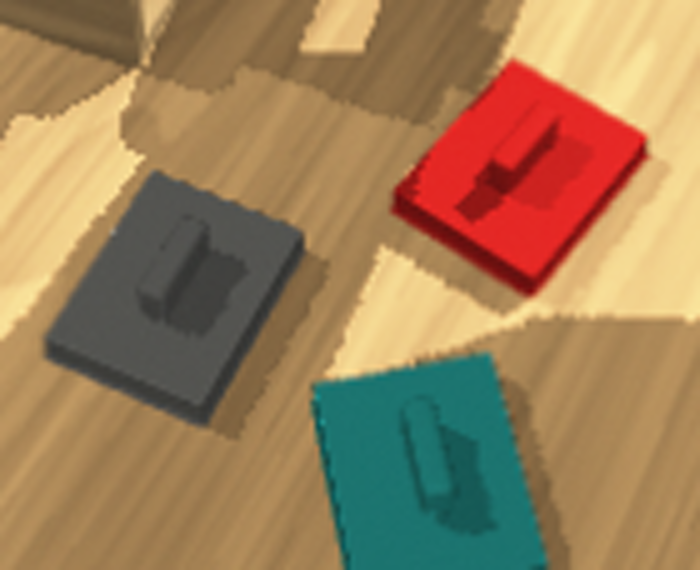

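Run:
```python
from h import *
np.set_printoptions(suppress=True,precision=1)
t=load("pics/top0.npz");s=load("pics/side0.npz")
T=lambda x,y:(t,110+x/4-.375,145+y/4-.375)
S=lambda x,y:(s,160+x/4-.375,145+y/4-.375)
L=lambda x,y:(s,180+x/5-.4,270+y/5-.4)
print("open mouth")
P=[]
for n,a,b in [("+x-y",(688,90),(347,40)),("-x-y",(695,180),(420,92)),("-x+y",(580,190),(375,165)),("+x+y",(570,100),(297,100))]:
    x,r=tri([T(*a),S(*b)]);P.append(x);print(n,x,r)
print(np.mean(P,0))
for nm,c in {"mid":[((547,110),(302,100)),((552,208),(375,172)),((425,216),(305,278)),((412,128),(208,202))],
 "left":[((395,122),(207,222)),((402,216),(300,288)),((275,228),(222,403)),((262,135),(118,325))]}.items():
    P=[tri([T(*a),S(*b)]) for a,b in c]
    print(nm);[print(x,r) for x,r in P];print(np.mean([p[0] for p in P],0))
print("lid")
P=[onplane(*T(*a),17) for a in [(90,268),(207,265),(208,358),(94,363)]];print(np.array(P),np.mean(P,0))
P=[onplane(*L(*a),17) for a in [(152,172),(303,238),(205,412),(47,345)]];print(np.array(P),np.mean(P,0))
```

```text
open mouth
+x-y [ 624.4 -113.7  159.1] [np.float64(3.747295099716591), np.float64(3.7472950997166405)]
-x-y [ 561.5 -118.7  129.9] [np.float64(1.029490704230725), np.float64(1.0294907042309815)]
-x+y [553.1 -29.2 128. ] [np.float64(0.22937321901666471), np.float64(0.22937321901670985)]
+x+y [615.6 -23.6 166.5] [np.float64(4.479978676475177), np.float64(4.479978676474981)]
[588.6 -71.3 145.9]
mid
[604.4  -7.2 181.2] [np.float64(6.681371462807878), np.float64(6.681371462808023)]
[539.7  -6.8 142.5] [np.float64(1.22735069172305), np.float64(1.2273506917231731)]
[536.   93.4 127.9] [np.float64(2.7358177874547156), np.float64(2.735817787454756)]
[601.3  99.9 170.4] [np.float64(3.1969562131423785), np.float64(3.196956213142204)]
[570.3  44.9 155.5]
left
[602.  111.1 162.5] [np.float64(2.189993327355859), np.float64(2.189993327356)]
[533.4 109.6 133.7] [np.float64(0.030151422126732785), np.float64(0.030151422126729693)]
[526.6 211.1 126.6] [np.float64(2.107643623910975), np.float64(2.107643623910983)]
[595.5 214.6 162.4] [np.float64(1.0424296335918808), np.float64(1.0424296335919472)]
[564.4 161.6 146.3]
lid
[[495.5 388.3  17. ]
 [497.7 287.5  17. ]
 [418.7 286.4  17. ]
 [414.6 384.4  17. ]] [456.6 336.7  17. ]
[[499.2 294.6  17. ]
 [417.9 293.3  17. ]
 [412.5 390.5  17. ]
 [491.1 395.3  17. ]] [455.2 343.4  17. ]
```

```bash
cat >> h.py <<'E'
def pose(s): return np.array(s["eef_pos"]),R.from_euler("xyz",s["tcp_rot"])
def delta(s,p,Rt):
    p0,R0=pose(s); d=R0.inv().apply(np.asarray(p)-p0)/10; rv=(R0.inv()*Rt).as_rotvec()
    print("t(cm)",np.round(d,2),"|t|",round(np.linalg.norm(d)*10),"rot",np.round(rv,3),"rows>=",round(max(np.linalg.norm(d)*10/62.5,np.linalg.norm(rv)/np.radians(10.7)),1))
def tool(z,y):
    z=np.array(z,float);z/=np.linalg.norm(z);y=np.array(y,float);y-=z*(y@z);y/=np.linalg.norm(y)
    return R.from_matrix(np.column_stack([np.cross(y,z),y,z]))
E
python3 - <<'E'
from h import *
from rig import readout
np.set_printoptions(suppress=True,precision=3)
w=load("pics/wrist0.npz");s=readout.sense();p,Rt=pose(s)
W=w["world_to_cam"];c=-W[:3,:3].T@W[:3,3]
print("cam in tool",Rt.inv().apply(c-p),"axes(tool) right,up,back\n",Rt.inv().apply(W[:3,:3]))
for yy in [(1,0,0),(-1,0,0)]:
    T=tool((0,0,-1),yy);print(T.as_euler("xyz"));delta(s,(430,340,404),T)
E
```

```text
cam in tool [73.705  0.315 31.898] axes(tool) right,up,back
 [[-0.     1.     0.001]
 [ 0.957 -0.     0.289]
 [ 0.289  0.001 -0.957]]
[3.142 0.    1.571]
t(cm) [ 53.14 -75.95   0.09] |t| 927 rot [-0.001 -0.001 -1.15 ] rows>= 14.8
[ 3.142  0.    -1.571]
t(cm) [ 53.14 -75.95   0.09] |t| 927 rot [-0.001  0.001  1.992] rows>= 14.8
```

Call:
step_arm([
  {"translation": [54, -78, 0], "rot": [0, 0, -1.15]},
  {"translation": [54, -78, 0], "rot": [0, 0, -1.15]},
  {"translation": [54, -78, 0], "rot": [0, 0, -1.15]},
  {"translation": [54, -78, 0], "rot": [0, 0, -1.15]},
  {"translation": [54, -78, 0], "rot": [0, 0, -1.15]},
  {"translation": [54, -78, 0], "rot": [0, 0, -1.15]},
  {"translation": [54, -78, 0], "rot": [0, 0, -1.15]},
  {"translation": [54, -78, 0], "rot": [0, 0, -1.15]},
], grip=0)

```text
clock: 1.15
eef_pos: [347.0, -77.1, 404.9]
tcp_rot: [3.141, 0.0, 1.571]
contact_force: [0.8, -0.4, 0.4]
opening: 1.0
```

Run:
```python
from h import *
from rig import readout
s=readout.sense();print(s["clock"],s["eef_pos"],s["tcp_rot"],s["qpos"])
delta(s,(456,365,404),tool((0,0,-1),(1,0,0)))
```

```text
1.15 [346.97769307 -77.140694   404.92863173] [3.14054318e+00 1.77091419e-04 1.57058753e+00] [-2.23012017e-01 -9.25575214e-02  2.15627633e+00  6.72182690e-05
  1.07681118e+00 -2.22835156e-01]
t(cm) [44.22 10.89  0.1 ] |t| 455 rot [ 0.001  0.    -0.   ] rows>= 7.3
```

Call:
step_arm([
  {"translation": [44.2, 10.9, 0], "rot": [0, 0, 0]},
  {"translation": [44.2, 10.9, 0], "rot": [0, 0, 0]},
  {"translation": [44.2, 10.9, 0], "rot": [0, 0, 0]},
  {"translation": [44.2, 10.9, 0], "rot": [0, 0, 0]},
  {"translation": [44.2, 10.9, 0], "rot": [0, 0, 0]},
  {"translation": [44.2, 10.9, 0], "rot": [0, 0, 0]},
  {"translation": [44.2, 10.9, 0], "rot": [0, 0, 0]},
  {"translation": [44.2, 10.9, 0], "rot": [0, 0, 0]},
])

```text
clock: 2.15
eef_pos: [456.4, 366.1, 404.2]
tcp_rot: [3.142, -0.0, 1.573]
contact_force: [-0.1, -0.2, -0.3]
opening: 0.997
```

```bash
cat >> h.py <<'E'
def snap(cam,name):
    from rig import imaging
    f=imaging.grab_frame(cam); np.savez(f"pics/{name}.npz",**f)
    cv2.imwrite(f"pics/{name}.png",cv2.resize(f["image"][:,:,::-1],None,fx=1.5,fy=1.5,interpolation=cv2.INTER_CUBIC)); return f
E
python3 - <<'E'
from h import *
from rig import readout
snap("wrist","w1")
s=readout.sense();print(s["clock"],s["eef_pos"],s["tcp_rot"])
E
```

```text
2.2 [456.52354309 366.17854013 404.13459573] [-3.14159085e+00 -7.34176125e-04  1.57292174e+00]
```

View pics/w1.png

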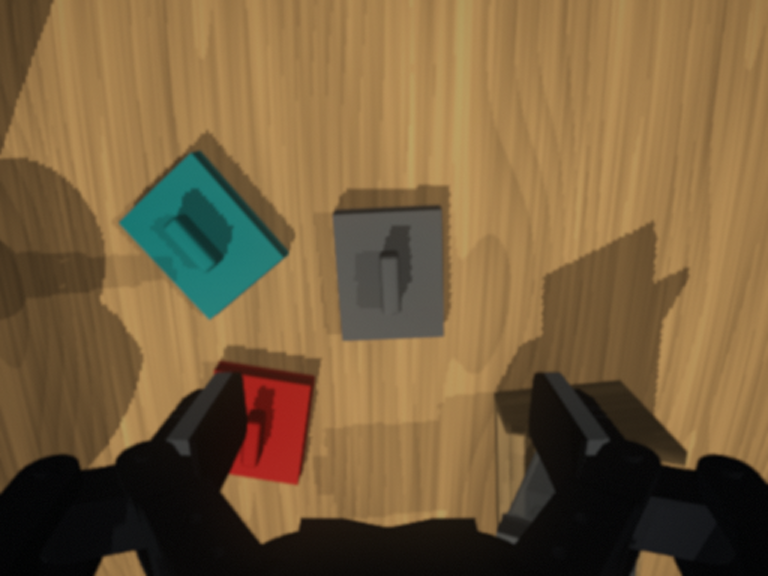

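The grey lid is centred at (388,275) in the 1.5× wrist view, with its bar from (389,252) to (391,312). The turquoise lid at (205,235) and the red one at (265,425) are the look-alikes.

Run:
```python
from h import *
f=load("pics/w1.npz");im=f["image"]
crop(f,210,115,310,240,5,"pics/w1c.png")
hsv=cv2.cvtColor(im,cv2.COLOR_RGB2HSV)
m=((hsv[...,1]<45)&(hsv[...,2]>55)&(hsv[...,2]<140)).astype(np.uint8)
m[:, :200]=0;m[:,320:]=0;m[:110]=0;m[245:]=0
m=cv2.morphologyEx(m,cv2.MORPH_CLOSE,np.ones((25,25)))
c=max(cv2.findContours(m,0,1)[0],key=cv2.contourArea)
print(cv2.contourArea(c))
for e in [.02,.04,.06]:
    a=cv2.approxPolyDP(c,e*cv2.arcLength(c,True),True)[:,0]; print(a.tolist())
    P=np.array([onplane(f,u,v,17)[:2] for u,v in a]);print(P.round(1).tolist(),P.mean(0).round(1))
```

```text
5596.0
[[292, 140], [223, 143], [229, 225], [294, 222]]
[[493.2, 392.4], [418.1, 389.0], [422.4, 293.0], [498.5, 296.9]] [458.1 342.8]
[[292, 140], [223, 143], [229, 225], [294, 222]]
[[493.2, 392.4], [418.1, 389.0], [422.4, 293.0], [498.5, 296.9]] [458.1 342.8]
[[292, 140], [223, 143], [229, 225], [294, 222]]
[[493.2, 392.4], [418.1, 389.0], [422.4, 293.0], [498.5, 296.9]] [458.1 342.8]
```

View pics/w1c.png

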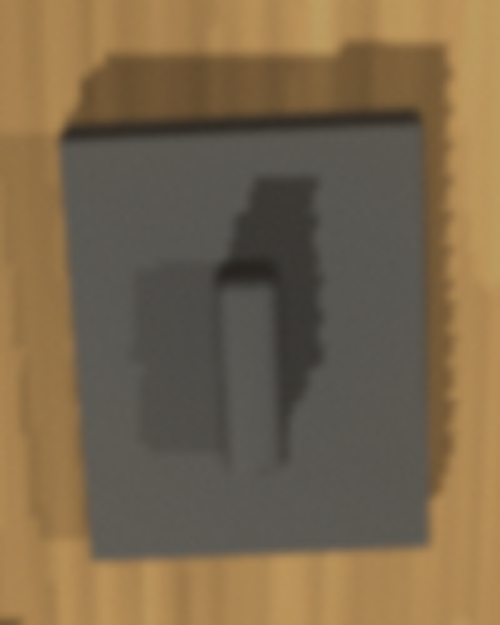

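Run:
```python
from h import *
f=load("pics/w1.npz")
g=lambda x,y:(210+x/5-.4,115+y/5-.4)
P=np.array([onplane(f,*g(*q),17)[:2] for q in [(63,140),(420,122),(428,545),(93,557)]]);print(P.round(1).tolist(),P.mean(0))
a=P[0]-P[3];b=P[1]-P[2];c=P[1]-P[0];d=P[2]-P[3]
print([np.degrees(np.arctan2(-q[0],q[1])) for q in(a,b)],[np.degrees(np.arctan2(q[1],q[0])) for q in (c,d)],[np.linalg.norm(q) for q in (a,b,c,d)])
P=np.array([onplane(f,*g(*q),39)[:2] for q in [(218,283),(275,283),(278,470),(230,472)]]);print(P.round(1).tolist(),P.mean(0))
a=P[0]-P[3];b=P[1]-P[2];print([np.degrees(np.arctan2(-q[0],q[1])) for q in(a,b)],np.linalg.norm(a))
```

```text
[[417.2, 389.5], [494.9, 393.5], [500.0, 294.9], [421.5, 291.7]] [458.39134867 342.39434328]
[np.float64(2.461694983802555), np.float64(2.9623959427394775)] [np.float64(3.0127322061716297), np.float64(2.33182203791352)] [np.float64(97.8549279660974), np.float64(98.78446497107838), np.float64(77.7362837391527), np.float64(78.59614521162815)]
[[451.3, 362.6], [463.2, 362.7], [464.2, 321.2], [453.8, 320.8]] [458.11947971 341.83207018]
[np.float64(3.4192202997813457), np.float64(1.3398066369005326)] 41.9494960439306
```

Run:
```python
from h import *
from rig import readout
s=readout.sense()
a=.047
delta(s,(458.3,342.2,250),tool((0,0,-1),(np.cos(a),np.sin(a),0)))
```

```text
t(cm) [-2.41  0.17 15.41] |t| 156 rot [ 0.    -0.001 -0.045] rows>= 2.5
```

Call:
step_arm([
  {"translation": [-1.2, 0.1, 5], "rot": [0, 0, -0.02]},
  {"translation": [-2.4, 0.2, 10], "rot": [0, 0, -0.045]},
  {"translation": [-2.4, 0.2, 15.4], "rot": [0, 0, -0.045]},
  {"translation": [-2.4, 0.2, 15.4], "rot": [0, 0, -0.045]},
  {"translation": [-2.4, 0.2, 15.4], "rot": [0, 0, -0.045]},
], grip=130)

```text
clock: 2.82
eef_pos: [458.7, 338.8, 252.4]
tcp_rot: [3.141, -0.001, 1.615]
contact_force: [0.6, 0.9, -0.0]
opening: 0.488
```

Run:
```python
from h import *
from rig import readout
f=snap("wrist","w2")
s=readout.sense();print(s["clock"],s["eef_pos"],s["tcp_rot"],s["opening"])
```

```text
2.875 [459.018077   339.21201565 253.02479683] [ 3.13903469e+00 -1.61309257e-03  1.61550540e+00] 0.49357732039913443
```

View pics/w2.png

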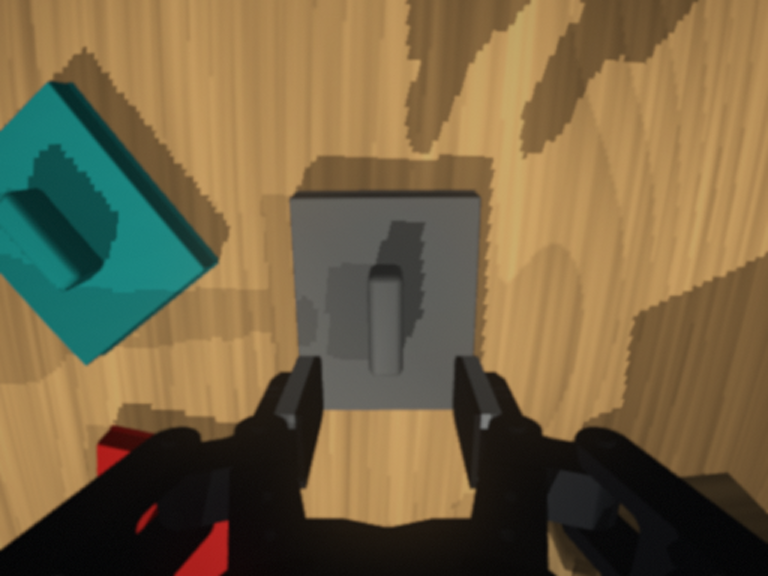

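The lid is in view at plate corners (291,198) and (479,198), with the bar top between (371,281) and (402,374). I'll compute its position from this closer view.

Run:
```python
from h import *
from rig import readout
f=load("pics/w2.npz");crop(f,180,115,340,285,4,"pics/w2c.png")
```

```text
(no output)
```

View pics/w2c.png

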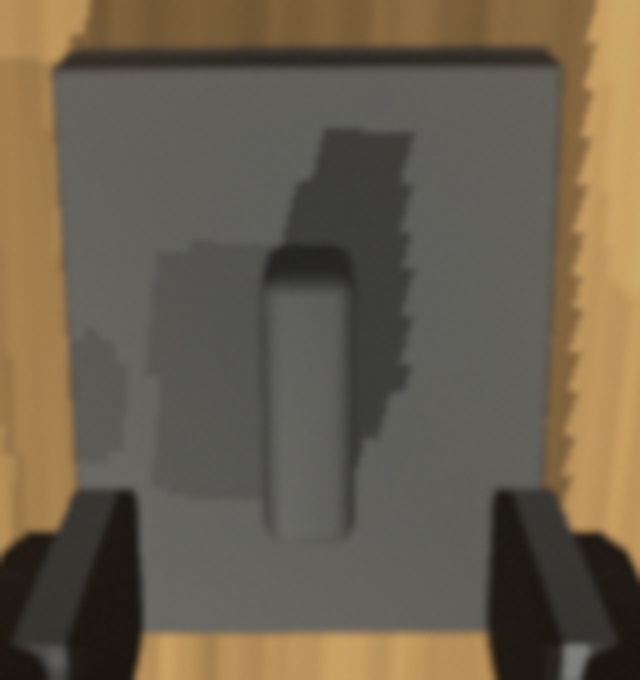

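Run:
```python
from h import *
from rig import readout
f=load("pics/w2.npz")
g=lambda x,y:(180+x/4-.375,115+y/4-.375)
for q4,z in [([(57,70),(558,68),(535,631),(84,631)],17),([(266,280),(350,280),(352,542),(268,542)],39)]:
    P=np.array([onplane(f,*g(*q),z)[:2] for q in q4]);print(P.round(1).tolist(),P.mean(0))
    a=P[0]-P[3];b=P[1]-P[2];c=P[1]-P[0];d=P[2]-P[3]
    print([np.degrees(np.arctan2(-q[0],q[1])) for q in(a,b)],[np.degrees(np.arctan2(q[1],q[0])) for q in (c,d)],[np.linalg.norm(q) for q in (a,b,c,d)])
s=readout.sense();print(s["eef_pos"],s["tcp_rot"])
a=np.radians(2.6)
delta(s,(458.5,342,194),tool((0,0,-1),(np.cos(a),np.sin(a),0)))
```

```text
[[417.1, 388.4], [494.6, 392.1], [500.3, 293.9], [420.5, 290.4]] [458.11964588 341.21132576]
[np.float64(2.0211351168826406), np.float64(3.2854554332675323)] [np.float64(2.7447490414427116), np.float64(2.516548506656298)] [np.float64(98.09436349119717), np.float64(98.4087622856917), np.float64(77.63414062309687), np.float64(79.80229827900087)]
[[451.2, 362.2], [463.3, 362.7], [465.7, 321.1], [452.9, 320.5]] [458.26020574 341.5925478 ]
[np.float64(2.317906202208603), np.float64(3.4201890013989003)] [np.float64(2.5185620251223995), np.float64(2.5163132343831074)] [np.float64(41.69960408785748), np.float64(41.705018468242486), np.float64(12.100889185292896), np.float64(12.903183351019996)]
[459.018077   339.21201565 253.02479683] [ 3.13903469e+00 -1.61309257e-03  1.61550540e+00]
t(cm) [ 0.27 -0.05  5.9 ] |t| 59 rot [ 0.003 -0.002 -0.001] rows>= 0.9
```

Call:
step_arm([
  {"translation": [0.2, -0.05, 3], "rot": [0, 0, 0]},
  {"translation": [0.2, -0.05, 5], "rot": [0, 0, 0]},
  {"translation": [0.2, -0.05, 5.9], "rot": [0, 0, 0]},
  {"translation": [0.2, -0.05, 5.9], "rot": [0, 0, 0]},
  {"translation": [0.2, -0.05, 5.9], "rot": [0, 0, 0]},
])

```text
clock: 3.5
eef_pos: [458.0, 341.4, 193.0]
tcp_rot: [3.14, -0.001, 1.616]
contact_force: [-0.0, -0.7, 0.2]
opening: 0.487
```

Run:
```python
from h import *
from rig import readout
f=snap("wrist","w3")
s=readout.sense();print(s["clock"],s["eef_pos"],s["tcp_rot"],s["opening"],s["contact_force"])
```

```text
3.55 [457.98858119 341.30452379 192.83479492] [ 3.14013659e+00 -1.01045297e-03  1.61579091e+00] 0.48861964679407915 [0.0418015  0.46487847 0.54807513]
```

View pics/w3.png

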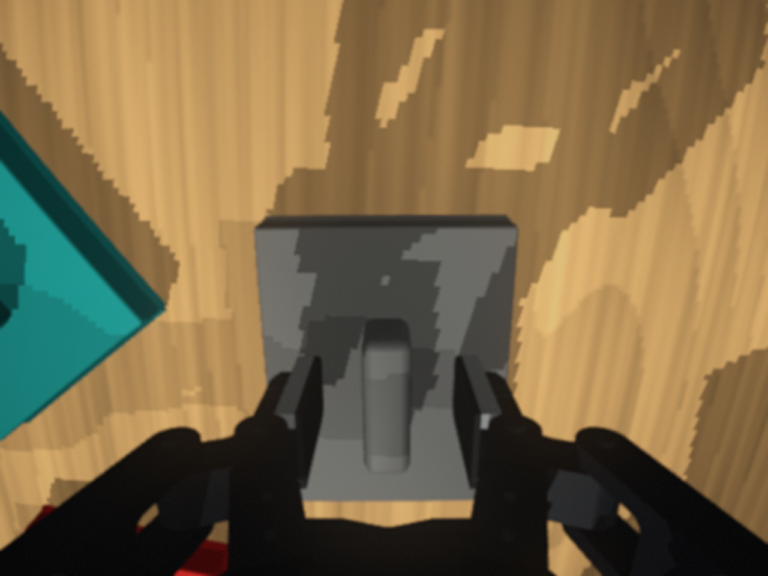

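The bar sits between the pads, from (363,320) to (410,470) in the 1.5× view, with the pads at x≈318 and 460. The lid is straight, so I'll close the gripper.

Call:
step_arm([
  {"translation": [0, 0, 0], "rot": [0, 0, 0]},
  {"translation": [0, 0, 0], "rot": [0, 0, 0]},
  {"translation": [0, 0, 0], "rot": [0, 0, 0]},
  {"translation": [0, 0, 0], "rot": [0, 0, 0]},
  {"translation": [0, 0, 0], "rot": [0, 0, 0]},
], grip=255, squeeze=80)

```text
clock: 4.18
eef_pos: [457.7, 341.2, 192.4]
tcp_rot: [3.141, -0.0, 1.616]
contact_force: [-1.2, 0.1, 6.4]
opening: 0.146
```

Run:
```python
from h import *
from rig import readout
s=readout.sense();print(s["clock"],s["eef_pos"],s["tcp_rot"],s["opening"],s["contact_force"])
```

```text
4.175 [457.70472085 341.16038304 192.36968059] [ 3.14107341e+00 -3.76158310e-04  1.61589700e+00] 0.14550498590171404 [-1.19607598  0.13465096  6.3947649 ]
```

```bash
cat >> h.py <<'E'
def frame(psi,lean=30):
    """mouth axes; psi = yaw of row"""
    b=np.radians(lean);Rz=R.from_euler("z",psi)
    z=Rz.apply([-np.sin(b),0,np.cos(b)]);x=Rz.apply([np.cos(b),0,np.sin(b)]);return np.column_stack([x,np.cross(z,x),z])
def toolfor(F): return tool(-F[:,2],F[:,0])
E
python3 - <<'E'
from h import *
from rig import readout
s=readout.sense();p,_=pose(s)
F=frame(np.radians(5));M=np.array([589,-71,146])
q=M+F@[0,-92,330];print(q)
delta(s,(458,330,400),R.from_euler("xyz",s["tcp_rot"]))
delta(s,q,toolfor(F))
E
```

```text
[ 432.64620315 -177.03060978  431.78838325]
t(cm) [-1.110e+00 -1.000e-02 -2.076e+01] |t| 208 rot [0. 0. 0.] rows>= 3.3
t(cm) [-51.64  -4.83 -23.96] |t| 571 rot [-0.523  0.011 -0.041] rows>= 9.1
```

Call:
step_arm([
  {"translation": [0, 0, -2], "rot": [0, 0, 0]},
  {"translation": [0, 0, -5], "rot": [0, 0, 0]},
  {"translation": [0, 0, -9], "rot": [0, 0, 0]},
  {"translation": [0, 0, -14], "rot": [0, 0, 0]},
  {"translation": [-1, 0, -19], "rot": [0, 0, 0]},
  {"translation": [-5, -0.5, -23], "rot": [-0.05, 0, 0]},
  {"translation": [-10, -1, -24], "rot": [-0.1, 0, -0.01]},
  {"translation": [-15, -1.4, -24], "rot": [-0.15, 0, -0.01]},
])

```text
clock: 5.18
eef_pos: [450.1, 189.3, 433.0]
tcp_rot: [2.988, 0.0, 1.627]
contact_force: [-0.1, -0.9, -1.0]
opening: 0.147
```

Run:
```python
from h import *
from rig import readout
s=readout.sense();print(s["clock"],s["eef_pos"],s["tcp_rot"],s["opening"],s["contact_force"])
F=frame(np.radians(5));M=np.array([589,-71,146])
q=M+F@[0,-92,330]
delta(s,q,toolfor(F))
```

```text
5.175 [450.05614792 189.30739816 432.97525738] [2.98776502e+00 3.05964759e-04 1.62675049e+00] 0.14701381065562683 [-0.10597269 -0.88582523 -0.96724049]
t(cm) [-36.48  -3.76  -0.45] |t| 367 rot [-0.37   0.011 -0.03 ] rows>= 5.9
```

Call:
step_arm([
  {"translation": [-5, -0.5, 0], "rot": [-0.06, 0, 0]},
  {"translation": [-10, -1, 0], "rot": [-0.12, 0, 0]},
  {"translation": [-15, -1.5, 0], "rot": [-0.18, 0.01, -0.01]},
  {"translation": [-20, -2, 0], "rot": [-0.24, 0.01, -0.02]},
  {"translation": [-25, -2.5, 0], "rot": [-0.3, 0.01, -0.03]},
  {"translation": [-30, -3, 0], "rot": [-0.35, 0.01, -0.03]},
  {"translation": [-34, -3.5, -0.4], "rot": [-0.37, 0.01, -0.03]},
  {"translation": [-36.5, -3.8, -0.4], "rot": [-0.37, 0.01, -0.03]},
])

```text
clock: 6.18
eef_pos: [431.6, -177.8, 430.5]
tcp_rot: [2.621, 0.001, 1.655]
contact_force: [-0.4, -0.2, -1.3]
opening: 0.142
```

Call:
step_arm([
  {"translation": [0, 0, 0], "rot": [0, 0, 0]},
  {"translation": [0, 0, 0], "rot": [0, 0, 0]},
])

```text
clock: 6.42
eef_pos: [432.0, -175.5, 430.0]
tcp_rot: [2.622, 0.0, 1.657]
contact_force: [-0.9, -0.2, -2.1]
opening: 0.141
```

Run:
```python
from h import *
from rig import readout
s=readout.sense();print(s["clock"],s["eef_pos"],s["tcp_rot"],s["opening"],s["contact_force"])
snap("wrist","w4")
s=readout.sense();print(s["clock"],s["eef_pos"],s["tcp_rot"],s["opening"],s["contact_force"])
```

```text
6.425 [ 432.03921255 -175.49280093  430.00634894] [2.62230749e+00 4.61078448e-04 1.65714992e+00] 0.1412071825681256 [-0.89287073 -0.23192752 -2.10404687]
6.475 [ 432.12002325 -175.21454607  430.06556035] [2.62211749e+00 6.58164015e-04 1.65789429e+00] 0.1430260002230823 [ 0.00797699  0.1966958  -1.47568203]
```

View pics/w4.png

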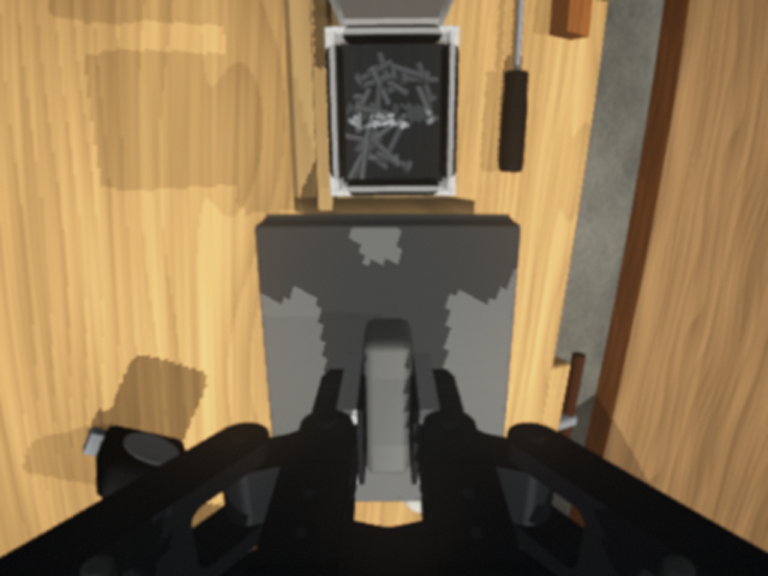

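The wrist view shows the open mouth at (325–460, 27–195) in the 1.5× picture, with the held lid below it. I'll enlarge the mouth.

Run:
```python
from h import *
f=load("pics/w4.npz");crop(f,205,5,315,145,5.5,"pics/w4c.png")
```

```text
(no output)
```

View pics/w4c.png

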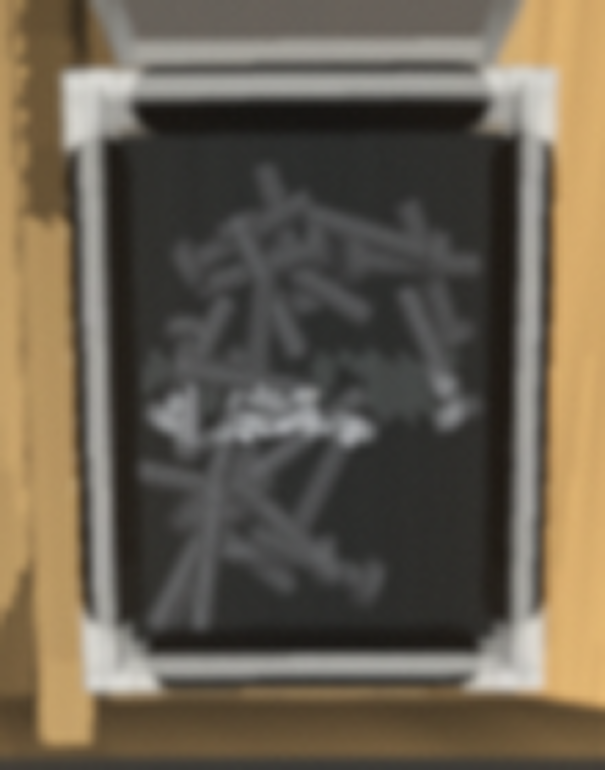

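Run:
```python
from h import *
f=load("pics/w4.npz");g=cv2.cvtColor(f["image"],cv2.COLOR_RGB2GRAY)
for v in (40,60,80,100): print(v,"L",g[v,214:232].tolist(),"R",g[v,292:310].tolist())
for u in (245,260,275): print(u,"T",g[12:32,u].tolist(),"B",g[115:135,u].tolist())
```

```text
40 L [85, 84, 76, 60, 59, 100, 142, 160, 148, 110, 60, 33, 29, 29, 35, 43, 47, 47] R [46, 43, 33, 27, 27, 28, 45, 95, 148, 164, 154, 120, 78, 96, 144, 168, 174, 176]
60 L [148, 148, 140, 111, 71, 78, 130, 160, 160, 135, 87, 46, 32, 30, 33, 39, 46, 49] R [44, 40, 31, 27, 27, 31, 59, 110, 152, 164, 148, 93, 66, 113, 160, 177, 178, 177]
80 L [151, 150, 151, 138, 103, 67, 89, 141, 163, 155, 116, 68, 38, 32, 32, 37, 51, 75] R [52, 40, 30, 27, 27, 38, 80, 133, 161, 157, 122, 81, 99, 150, 171, 173, 170, 171]
100 L [154, 154, 153, 152, 137, 92, 61, 101, 149, 165, 148, 97, 48, 33, 33, 36, 39, 47] R [42, 34, 30, 28, 33, 61, 110, 147, 157, 139, 97, 81, 120, 155, 166, 173, 180, 180]
245 T [134, 156, 163, 154, 120, 89, 119, 154, 164, 155, 116, 65, 29, 21, 22, 24, 28, 37, 44, 47] B [46, 47, 47, 45, 37, 29, 28, 34, 67, 121, 156, 161, 137, 90, 65, 82, 88, 75, 67, 68]
260 T [143, 159, 160, 144, 104, 87, 123, 156, 164, 151, 108, 55, 26, 22, 21, 21, 27, 36, 43, 46] B [46, 45, 44, 40, 32, 27, 27, 33, 78, 134, 162, 159, 123, 77, 72, 103, 106, 85, 70, 69]
275 T [141, 160, 159, 143, 101, 82, 122, 155, 162, 145, 103, 54, 28, 23, 22, 23, 29, 38, 43, 45] B [44, 45, 43, 40, 33, 27, 26, 35, 76, 133, 162, 160, 124, 77, 71, 99, 99, 80, 67, 68]
```

```bash
cat >> h.py <<'E'
from scipy.optimize import least_squares
def lineX(l1,l2):
    # l1: u=a v+b ; l2: v=c u+d
    a,b=l1;c,d=l2;v=(c*b+d)/(1-c*a);return (a*v+b,v)
def fitrect(f,px,hx,hy,x0,zoff=0,fixz=None):
    loc=[(hx,hy,zoff),(hx,-hy,zoff),(-hx,-hy,zoff),(-hx,hy,zoff)]
    def res(p):
        F=frame(p[3]);M=p[:3]
        r=np.concatenate([proj(f,M+F@np.array(l))-q for l,q in zip(loc,px)])
        return np.append(r,(p[2]-fixz)*.3) if fixz is not None else r
    return least_squares(res,x0)
E
python3 - <<'E'
from h import *
np.set_printoptions(suppress=True,precision=3)
f=load("pics/w4.npz");g=cv2.cvtColor(f["image"],cv2.COLOR_RGB2GRAY).astype(float)
def cen(p,o,k=105):
    w=np.clip(p-k,0,None);return o+(w*np.arange(len(w))).sum()/w.sum()
V=np.arange(38,106,4);U=np.arange(240,282,4)
L=[];Rr=[]
for v in V:
    c=221+(v-40)/60*2; a=int(round(c))-3; L.append(cen(g[v,a:a+7],a))
    c=301.2-(v-40)/60*1.6; a=int(round(c))-3; Rr.append(cen(g[v,a:a+7],a,125))
T=[cen(g[17:23,u],17,120) for u in U];B=[cen(g[122:129,u],122,100) for u in U]
l,r,t,b=[np.polyfit(A,q,1) for A,q in((V,L),(V,Rr),(U,T),(U,B))]
print(l,r,t,b,np.std(L-np.polyval(l,V)),np.std(Rr-np.polyval(r,V)))
# image up = +y, image right=+x
px=[lineX(r,t),lineX(r,b),lineX(l,b),lineX(l,t)];print(np.array(px))
np.save("pics/mouthpx.npy",px)
for fz in (None,146,150):
    s=fitrect(f,px,33.5,43.5,[589,-71,148,.09],fixz=fz);print(fz,s.x,s.fun)
E
```

```text
[  0.032 219.756] [ -0.02  302.028] [-0.006 21.481] [ -0.008 127.53 ] 0.08760288127713009 0.10772452577049277
[[301.628  19.663]
 [299.483 125.198]
 [223.772 125.787]
 [220.4    20.153]]
None [586.827 -71.295 149.08    0.095] [-0.022 -0.133 -0.098  0.078  0.041  0.011  0.077  0.048]
146 [587.26  -71.186 148.286   0.095] [-0.174  0.014 -0.229 -0.097  0.133 -0.161  0.181  0.198  0.686]
150 [586.699 -71.327 149.315   0.095] [ 0.024 -0.177 -0.059  0.13   0.013  0.062  0.046  0.003 -0.206]
```

Run:
```python
from h import *
f=load("pics/w4.npz");crop(f,165,138,352,340,4,"pics/w4l.png")
```

```text
(no output)
```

View pics/w4l.png

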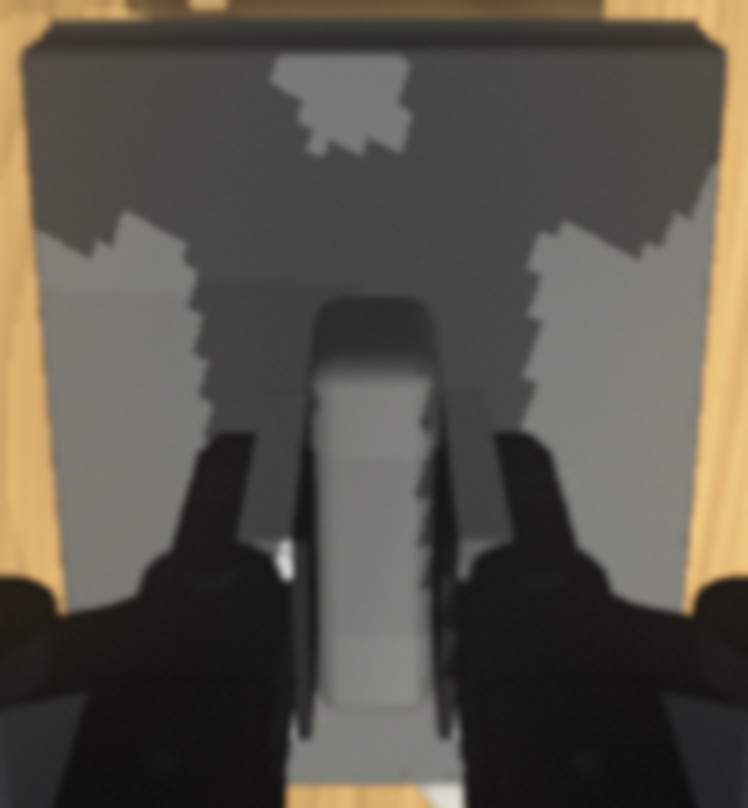

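Run:
```python
from h import *
np.set_printoptions(suppress=True,precision=3)
f=load("pics/w4.npz")
# TCP pose at the frame from cam extrinsics using cam-in-tool
w0=load("pics/wrist0.npz")
C=np.array([[0,1,0],[.957,0,.289],[.289,0,-.957]])
p=np.array([432.1,-175.3,430.05]);Rt=R.from_euler("xyz",[2.6222,.0006,1.6576])
W=f["world_to_cam"];c=-W[:3,:3].T@W[:3,3];print("cam in tool",Rt.inv().apply(c-p));print(Rt.inv().apply(W[:3,:3]))
g=lambda x,y:np.array((165+x/4-.375,138+y/4-.375))
px=[g(725,53),g(673,783),g(80,783),g(23,55)]
loc=[(49.3,39.3),(-49.3,39.3),(-49.3,-39.3),(49.3,-39.3)]
def res(q,full=True):
    A=R.from_rotvec([q[4],q[5],q[3]]) if len(q)>4 else R.from_rotvec([0,0,q[3]])
    return np.concatenate([proj(f,p+Rt.apply(q[:3]+A.apply([a,b,0])))-u for (a,b),u in zip(loc,px)])
s=least_squares(res,[0,0,175,0]);print("lid tool",s.x,s.fun)
s=least_squares(res,[0,0,175,0,0,0]);print("lid tool6",s.x,s.fun)
M=np.array([586.83,-71.3,149.08]);print("mouth tool",Rt.inv().apply(M-p))
F=frame(.095);print("lid y dir err rotvec",(Rt.inv()*toolfor(F)).as_rotvec())
```

```text
cam in tool [73.076 -0.318 31.815]
[[-0.001  1.     0.   ]
 [ 0.958  0.001  0.288]
 [ 0.288  0.001 -0.958]]
lid tool [ -0.094  -0.37  175.169  -0.002] [ 0.701 -0.089 -1.272 -0.067  1.171  0.244 -0.622 -0.095]
lid tool6 [ -0.134  -0.401 175.492  -0.002  -0.004  -0.01 ] [ 0.182 -0.296 -1.162  0.348  1.167  0.359 -0.184 -0.308]
mouth tool [ 90.363   2.212 324.856]
lid y dir err rotvec [-0.004  0.005 -0.007]
```

```bash
cat >> h.py <<'E'
MO=np.array([586.83,-71.3,149.08]); PSI=.095
E
python3 - <<'E'
from h import *
from rig import readout
s=readout.sense();p,Rt=pose(s);print(p,s["tcp_rot"])
F=frame(PSI)
for z in (230,205): delta(s,MO+F@[.4,.1,z],toolfor(F))
E
```

```text
[ 432.12002325 -175.21454607  430.06556035] [2.62211749e+00 6.58164015e-04 1.65789429e+00]
t(cm) [8.93 0.16 9.49] |t| 130 rot [-0.004  0.005 -0.007] rows>= 2.1
t(cm) [ 8.94  0.17 11.99] |t| 150 rot [-0.004  0.005 -0.007] rows>= 2.4
```

Call:
step_arm([
  {"translation": [4, 0.1, 1], "rot": [0, 0, 0]},
  {"translation": [8.9, 0.15, 3], "rot": [-0.004, 0.005, -0.007]},
  {"translation": [8.9, 0.15, 6], "rot": [-0.004, 0.005, -0.007]},
  {"translation": [8.9, 0.15, 9], "rot": [-0.004, 0.005, -0.007]},
  {"translation": [8.9, 0.15, 11], "rot": [-0.004, 0.005, -0.007]},
  {"translation": [8.9, 0.15, 12], "rot": [-0.004, 0.005, -0.007]},
  {"translation": [8.9, 0.15, 12], "rot": [-0.004, 0.005, -0.007]},
  {"translation": [8.9, 0.15, 12], "rot": [-0.004, 0.005, -0.007]},
])

```text
clock: 7.48
eef_pos: [485.2, -82.0, 327.4]
tcp_rot: [2.617, 0.0, 1.666]
contact_force: [-0.0, 0.9, -0.7]
opening: 0.142
```

```bash
cat >> h.py <<'E'
def rep(M=None,psi=None):
    from rig import readout
    s=readout.sense();p,Rt=pose(s);F=frame(PSI if psi is None else psi);M=MO if M is None else M
    print("t",round(s["clock"],2),"mouth xyz",(F.T@(p-M)).round(2),"roterr",(Rt.inv()*toolfor(F)).as_rotvec().round(4),"F mouth",(F.T@s["contact_force"]).round(1),"tq",s["wrist_torque"].round(2),"open",round(float(s["opening"]),3)); return s
E
python3 - <<'E'
from h import *
rep()
a=snap("side","s1");b=snap("wrist","w5");crop(a,200,130,300,230,6,"pics/s1c.png")
rep()
E
```

```text
t 7.47 mouth xyz [  0.68  -1.06 205.49] roterr [0.0011 0.0002 0.0005] F mouth [-0.3  0.9 -0.6] tq [ 0.01  0.27 -0.01] open 0.142
t 7.58 mouth xyz [  0.74  -1.29 205.64] roterr [0.0016 0.0007 0.0002] F mouth [-0.1 -0.3 -1.1] tq [-0.01  0.28  0.02] open 0.148
```

View pics/s1c.png

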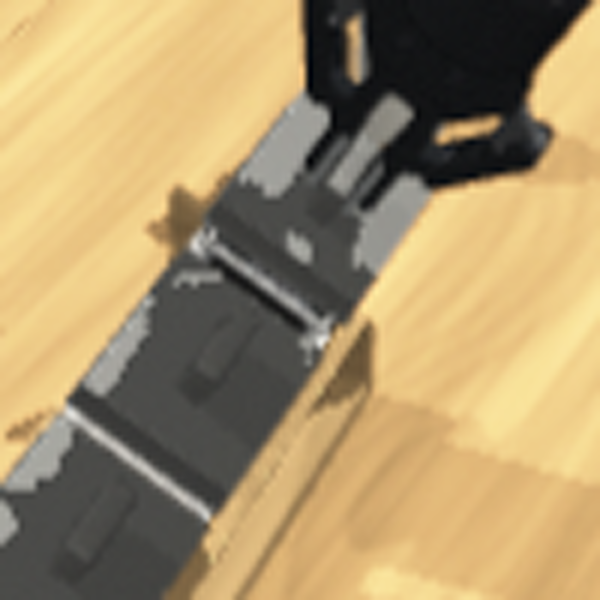

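View pics/w5.png

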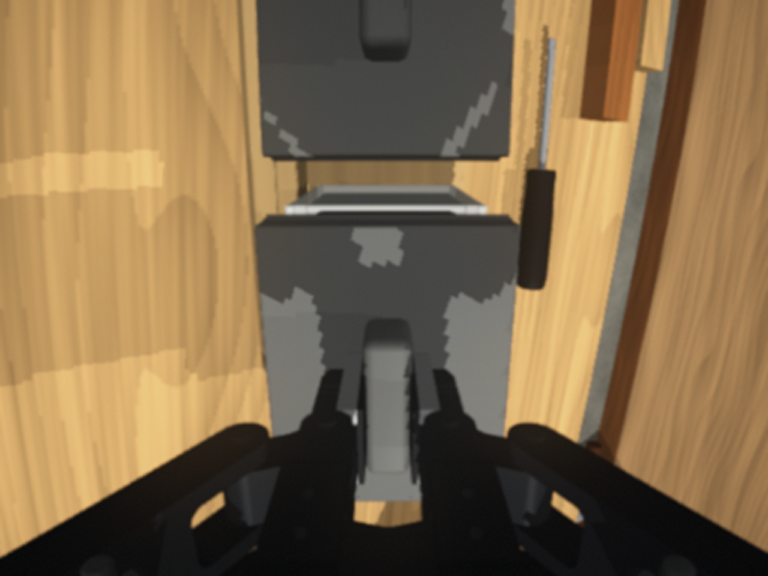

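The lid is centred on the mouth axis: its edges are at 257–519 and the canister shoulder at 285–487 in the 1.5× view. I'll correct about 1 mm and lower onto the gasket.

Call:
step_arm([
  {"translation": [0.13, -0.03, 0.4], "rot": [0, 0, 0]},
  {"translation": [0.13, -0.03, 0.9], "rot": [0, 0, 0]},
  {"translation": [0.13, -0.03, 1.4], "rot": [0, 0, 0]},
  {"translation": [0.13, -0.03, 1.7], "rot": [0, 0, 0]},
  {"translation": [0.13, -0.03, 1.9], "rot": [0, 0, 0]},
  {"translation": [0.13, -0.03, 1.9], "rot": [0, 0, 0]},
])

```text
clock: 8.32
eef_pos: [494.4, -80.1, 309.9]
tcp_rot: [2.618, 0.0, 1.666]
contact_force: [-0.2, 0.4, -0.9]
opening: 0.144
```

Run:
```python
from h import *
rep()
```

```text
t 8.32 mouth xyz [2.0000e-02 5.0000e-02 1.8573e+02] roterr [0.     0.0002 0.0001] F mouth [-0.6  0.4 -0.7] tq [-0.04  0.32  0.02] open 0.144
```

Call:
step_arm([
  {"translation": [0, 0.02, 0.1], "rot": [0, 0, 0]},
  {"translation": [0, 0.02, 0.2], "rot": [0, 0, 0]},
  {"translation": [0, 0.02, 0.3], "rot": [0, 0, 0]},
  {"translation": [0, 0.02, 0.4], "rot": [0, 0, 0]},
  {"translation": [0, 0.02, 0.4], "rot": [0, 0, 0]},
])

```text
clock: 8.95
eef_pos: [496.5, -79.9, 307.2]
tcp_rot: [2.617, 0.0, 1.666]
contact_force: [-3.9, 1.0, 5.4]
opening: 0.146
```

Run:
```python
from h import *
rep()
```

```text
t 8.95 mouth xyz [4.7000e-01 6.0000e-02 1.8231e+02] roterr [0.001  0.0003 0.0001] F mouth [-0.6  1.3  6.6] tq [0.13 0.4  0.01] open 0.146
```

Call:
step_arm([
  {"translation": [0, 0, 0.08], "rot": [0, 0, 0]},
  {"translation": [0, 0, 0.16], "rot": [0, 0, 0]},
  {"translation": [0, 0, 0.24], "rot": [0, 0, 0]},
  {"translation": [0, 0, 0.32], "rot": [0, 0, 0]},
  {"translation": [0, 0, 0.4], "rot": [0, 0, 0]},
  {"translation": [0, 0, 0.4], "rot": [0, 0, 0]},
])

```text
clock: 9.7
eef_pos: [498.0, -79.8, 304.5]
tcp_rot: [2.616, 0.001, 1.666]
contact_force: [-21.9, -1.4, 27.5]
opening: 0.146
```

Run:
```python
from h import *
rep()
```

```text
t 9.7 mouth xyz [ 4.3000e-01 -2.0000e-02  1.7923e+02] roterr [0.0017 0.0004 0.0003] F mouth [-5.2  0.7 34.8] tq [-0.01  1.11 -0.03] open 0.146
```

Run:
```python
from h import *
b=snap("wrist","w6");rep()
```

```text
t 9.75 mouth xyz [ 4.0000e-01 -1.0000e-02  1.7921e+02] roterr [0.0016 0.0004 0.0004] F mouth [-4.8  0.1 35.5] tq [-0.05  1.08  0.01] open 0.142
```

View pics/w6.png

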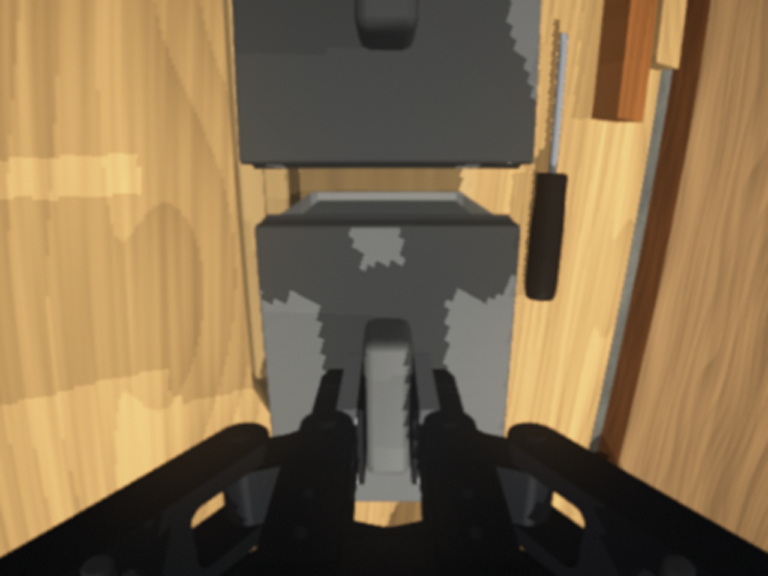

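Call:
step_arm([
  {"translation": [0, -0.03, 0.03], "rot": [0, 0, 0]},
  {"translation": [0, -0.03, 0], "rot": [0, 0, 0]},
  {"translation": [0, -0.03, -0.08], "rot": [0, 0, 0]},
  {"translation": [0, -0.03, -0.08], "rot": [0, 0, 0]},
])

```text
clock: 10.25
eef_pos: [498.0, -79.8, 304.5]
tcp_rot: [2.616, 0.001, 1.666]
contact_force: [-9.6, -0.6, 14.8]
opening: 0.143
```

Run:
```python
from h import *
rep()
```

```text
t 10.25 mouth xyz [ 4.4000e-01 -3.0000e-02  1.7927e+02] roterr [0.0017 0.0006 0.0002] F mouth [-0.9  0.3 17.6] tq [0.09 0.48 0.06] open 0.143
```

Call:
step_arm([
  {"translation": [0, 0, -0.06], "rot": [0, 0, 0]},
  {"translation": [0, 0, -0.06], "rot": [0, 0, 0]},
])

```text
clock: 10.5
eef_pos: [497.9, -79.8, 304.6]
tcp_rot: [2.617, 0.001, 1.666]
contact_force: [-0.2, 1.6, 3.6]
opening: 0.143
```

Call:
step_arm([
  {"translation": [0, 0, 0], "rot": [0, 0, 0]},
  {"translation": [0, 0, 0], "rot": [0, 0, 0]},
  {"translation": [0, 0, 0], "rot": [0, 0, 0]},
  {"translation": [0, 0, 0], "rot": [0, 0, 0]},
], grip=130)

```text
clock: 11.0
eef_pos: [497.5, -79.8, 304.3]
tcp_rot: [2.618, 0.0, 1.666]
contact_force: [-0.4, -0.4, 0.3]
opening: 0.487
```

Call:
step_arm([
  {"translation": [0, 0, -1], "rot": [0, 0, 0]},
  {"translation": [0, 0, -4], "rot": [0, 0, 0]},
  {"translation": [0, 0, -9], "rot": [0, 0, 0]},
  {"translation": [0, 0, -14], "rot": [0, 0, 0]},
  {"translation": [0, 0, -15], "rot": [0, 0, 0]},
  {"translation": [0, 0, -15], "rot": [0, 0, 0]},
])

```text
clock: 11.75
eef_pos: [422.6, -86.9, 434.9]
tcp_rot: [2.616, 0.001, 1.665]
contact_force: [0.0, 0.7, -0.1]
opening: 0.49
```

Run:
```python
from h import *
b=snap("wrist","w7");rep();a=snap("side","s2");crop(a,160,140,300,270,5,"pics/s2c.png")
```

```text
t 11.8 mouth xyz [-3.4000e-01  1.1000e-01  3.2904e+02] roterr [ 0.0003  0.0005 -0.0001] F mouth [-0.6  0.1 -0.1] tq [-0.02  0.26 -0.04] open 0.494
```

View pics/w7.png

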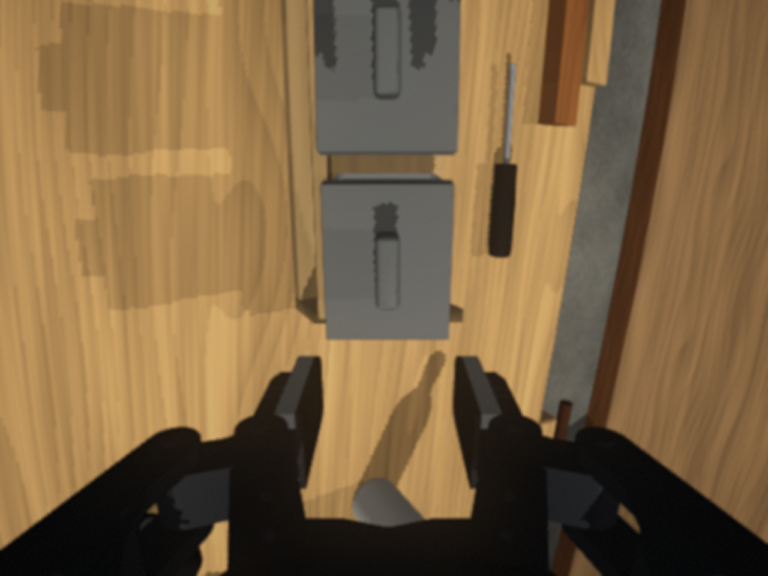

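View pics/s2c.png

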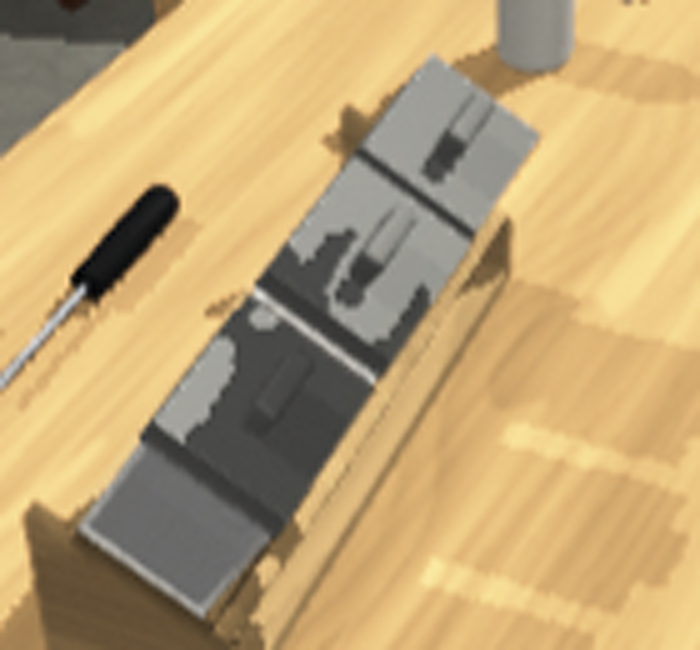

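The lid is on square, at (322–453, 182–340) in the wrist view. The next step is to look over the middle and left lids.

Call:
step_arm([
  {"translation": [5, 0, 0], "rot": [0, 0, 0]},
  {"translation": [10, 0, 0], "rot": [0, 0, 0]},
  {"translation": [15, 0, 0], "rot": [0, 0, 0]},
  {"translation": [18, 0, 0], "rot": [0, 0, 0]},
  {"translation": [18, 0, 0], "rot": [0, 0, 0]},
  {"translation": [18, 0, 0], "rot": [0, 0, 0]},
  {"translation": [18, 0, 0], "rot": [0, 0, 0]},
], grip=255)

```text
clock: 12.72
eef_pos: [406.0, 91.6, 433.6]
tcp_rot: [2.619, 0.001, 1.665]
contact_force: [0.3, 0.6, -0.1]
opening: 0.001
```

Run:
```python
from h import *
b=snap("wrist","w8");rep()
```

```text
t 12.78 mouth xyz [-2.0000e-01  1.7930e+02  3.2887e+02] roterr [-0.0004  0.0011 -0.0011] F mouth [ 0.4  0.8 -0.2] tq [-0.01  0.22 -0.01] open 0.0
```

View pics/w8.png

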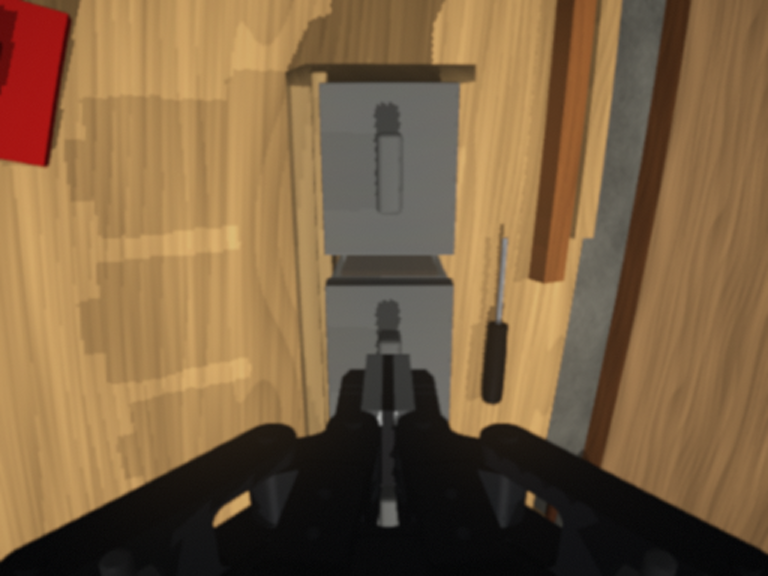

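Run:
```python
from h import *
f=load("pics/w7.npz");g=load("pics/w8.npz")
A=f["image"][0:235,205:310,::-1];B=g["image"][45:280,205:310,::-1]
cv2.imwrite("pics/cmp.png",cv2.resize(np.hstack([A,B]),None,fx=2.5,fy=2.5,interpolation=cv2.INTER_CUBIC))
# edges at rows by gradient of gray-ish saturation
for n,h,rows in(("w7",f,(60,80,95,128,150,175,200,220)),("w8",g,(65,80,100,120,140,155,195,210,225))):
    sat=cv2.cvtColor(h["image"],cv2.COLOR_RGB2HSV)[...,1].astype(float)
    for v in rows:
        r=sat[v-1:v+2].mean(0)
        def cross(lo,hi):
            x=np.arange(lo,hi);d=r[lo:hi];i=np.where((d[:-1]-60)*(d[1:]-60)<0)[0]
            return [round(float(x[k]+(60-d[k])/(d[k+1]-d[k])),2) for k in i]
        print(n,v,cross(205,230),cross(290,312))
```

```text
w7 60 [210.35] [304.87]
w7 80 [210.71] [304.29]
w7 95 [211.02] [303.91]
w7 128 [213.76] [301.49]
w7 150 [214.58] [300.86]
w7 175 [215.54] [299.94]
w7 200 [216.57] [298.99]
w7 220 [217.66] [298.17]
w8 65 [212.89] [305.12]
w8 80 [213.42] [304.58]
w8 100 [213.97] [304.03]
w8 120 [214.64] [303.26]
w8 140 [215.46] [302.58]
w8 155 [216.04] [301.96]
w8 195 [216.93] [301.27]
w8 210 [217.44] [300.66]
w8 225 [217.9] [300.29]
```

View pics/cmp.png

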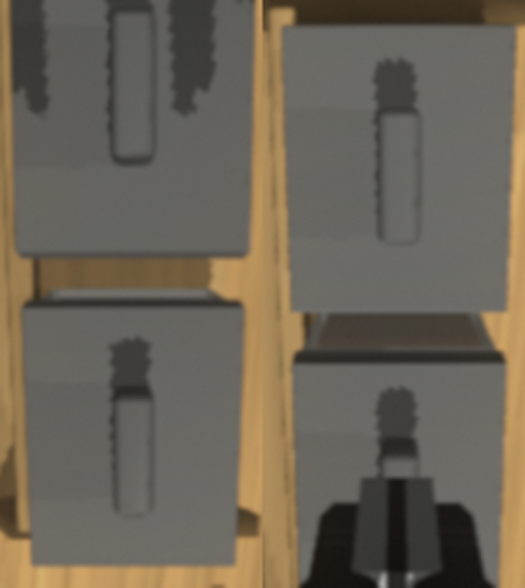

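Relative to the home lid, the left lid's edge widths match (flush). The middle lid is 1.6–2.9 % wider at both ends, so it is the proud one: about 5 mm at the left end and 8 mm or more at the right. I'll press its left end first.

Call:
step_arm([
  {"translation": [-2.4, 0, 4], "rot": [0, 0, 0]},
  {"translation": [-2.4, 0, 8], "rot": [0, 0, 0]},
  {"translation": [-2.4, 0, 11], "rot": [0, 0, 0]},
  {"translation": [-2.4, 0, 12.9], "rot": [0, 0, 0]},
  {"translation": [-2.4, 0, 12.9], "rot": [0, 0, 0]},
  {"translation": [-2.4, 0, 12.9], "rot": [0, 0, 0]},
])

```text
clock: 13.52
eef_pos: [472.3, 74.1, 323.0]
tcp_rot: [2.617, 0.0, 1.665]
contact_force: [-0.2, 0.8, 0.8]
opening: -0.001
```

Run:
```python
from h import *
b=snap("wrist","w9");rep();a=snap("side","s3");crop(a,170,130,290,250,5,"pics/s3c.png")
```

```text
t 13.57 mouth xyz [  0.29 155.72 200.97] roterr [ 0.0014  0.0006 -0.0005] F mouth [ 0.2 -0.1  0.2] tq [-0.01  0.24  0.02] open -0.001
```

View pics/w9.png

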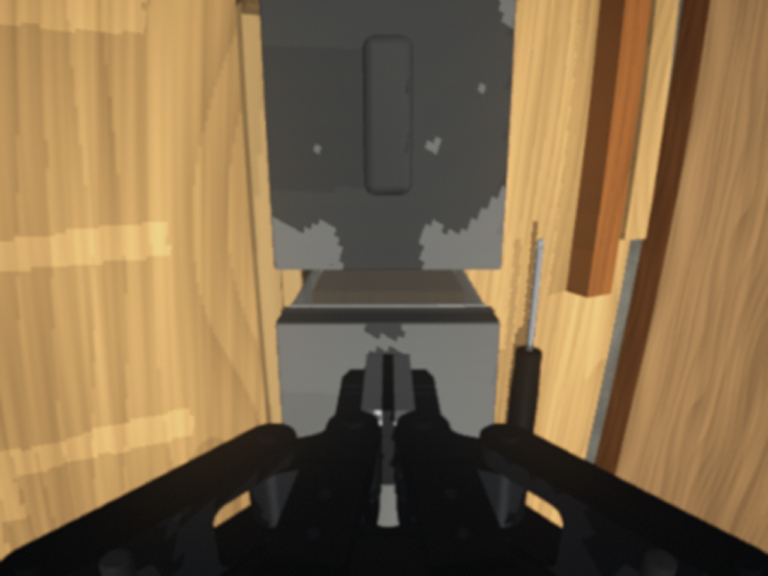

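View pics/s3c.png

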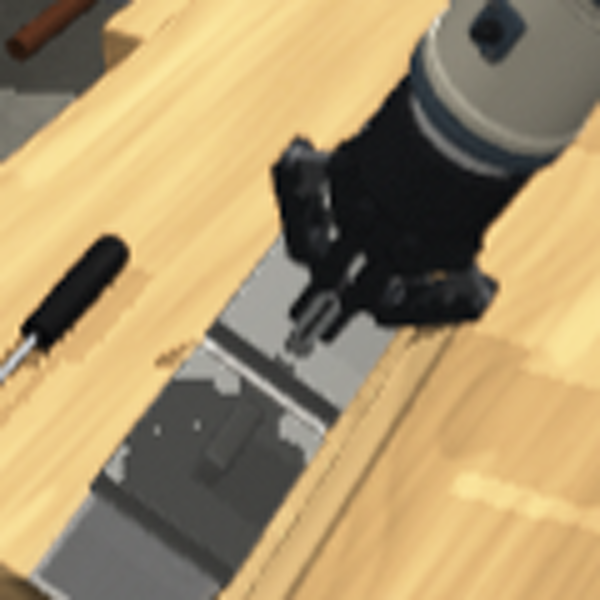

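Call:
step_arm([
  {"translation": [0, 0, 0.4], "rot": [0, 0, 0]},
  {"translation": [0, 0, 0.8], "rot": [0, 0, 0]},
  {"translation": [0, 0, 1.2], "rot": [0, 0, 0]},
  {"translation": [0, 0, 1.5], "rot": [0, 0, 0]},
  {"translation": [0, 0, 1.7], "rot": [0, 0, 0]},
  {"translation": [0, 0, 1.9], "rot": [0, 0, 0]},
])

```text
clock: 14.38
eef_pos: [481.8, 75.5, 306.0]
tcp_rot: [2.618, 0.0, 1.666]
contact_force: [-3.2, 1.5, 4.1]
opening: -0.003
```

Run:
```python
from h import *
rep()
```

```text
t 14.38 mouth xyz [-3.0000e-02  1.5610e+02  1.8123e+02] roterr [0.0004 0.0002 0.0001] F mouth [-0.6  1.8  5.1] tq [0.23 0.41 0.17] open -0.003
```

Contact at about 6 N. I'll continue down to the hard stop.

Call:
step_arm([
  {"translation": [0, 0, 0.1], "rot": [0, 0, 0]},
  {"translation": [0, 0, 0.2], "rot": [0, 0, 0]},
  {"translation": [0, 0, 0.3], "rot": [0, 0, 0]},
  {"translation": [0, 0, 0.4], "rot": [0, 0, 0]},
  {"translation": [0, 0, 0.45], "rot": [0, 0, 0]},
  {"translation": [0, 0, 0.45], "rot": [0, 0, 0]},
])

```text
clock: 15.12
eef_pos: [483.8, 75.8, 302.6]
tcp_rot: [2.617, 0.0, 1.666]
contact_force: [-9.4, 2.6, 12.7]
opening: -0.001
```

Run:
```python
from h import *
rep()
```

```text
t 15.12 mouth xyz [2.0000e-02 1.5625e+02 1.7723e+02] roterr [0.0009 0.     0.0002] F mouth [-1.5  3.5 15.5] tq [0.55 0.65 0.36] open -0.001
```

Call:
step_arm([
  {"translation": [0, 0, 0.05], "rot": [0, 0, 0]},
  {"translation": [0, 0, 0.06], "rot": [0, 0, 0]},
  {"translation": [0, 0, 0.06], "rot": [0, 0, 0]},
])

```text
clock: 15.5
eef_pos: [484.0, 75.9, 302.3]
tcp_rot: [2.617, 0.0, 1.666]
contact_force: [-14.6, 3.2, 16.1]
opening: 0.001
```

Run:
```python
from h import *
rep()
```

```text
t 15.5 mouth xyz [4.0000e-02 1.5626e+02 1.7685e+02] roterr [0.0011 0.     0.0002] F mouth [-4.3  4.6 21. ] tq [0.52 0.7  0.33] open 0.001
```

Call:
step_arm([
  {"translation": [0, 0, 0.05], "rot": [0, 0, 0]},
  {"translation": [0, 0, 0.05], "rot": [0, 0, 0]},
  {"translation": [0, 0, 0.05], "rot": [0, 0, 0]},
])

```text
clock: 15.88
eef_pos: [484.2, 75.9, 301.9]
tcp_rot: [2.617, 0.0, 1.666]
contact_force: [-15.5, 3.3, 18.7]
opening: 0.0
```

Run:
```python
from h import *
rep()
```

```text
t 15.88 mouth xyz [6.0000e-02 1.5624e+02 1.7644e+02] roterr [0.0012 0.0001 0.0002] F mouth [-3.7  4.8 23.7] tq [0.52 0.81 0.32] open 0.0
```

Call:
step_arm([
  {"translation": [0, 0, -1.5], "rot": [0, 0, 0]},
  {"translation": [0, 0, -4.2], "rot": [0, 0, 0]},
  {"translation": [-1, 0, -4.5], "rot": [0, 0, 0]},
  {"translation": [-5, 0, -4.5], "rot": [0, 0, 0]},
  {"translation": [-7.6, 0, -4.5], "rot": [0, 0, 0]},
  {"translation": [-7.6, 0, -4], "rot": [0, 0, 0]},
  {"translation": [-7.6, 0, -3], "rot": [0, 0, 0]},
  {"translation": [-7.6, 0, -3], "rot": [0, 0, 0]},
])

```text
clock: 16.88
eef_pos: [476.8, -0.7, 326.3]
tcp_rot: [2.619, 0.0, 1.667]
contact_force: [-0.2, 0.1, -0.4]
opening: -0.003
```

Run:
```python
from h import *
rep();b=snap("wrist","w10")
```

```text
t 16.88 mouth xyz [ -0.43  80.76 204.86] roterr [-0.0013 -0.0004  0.0008] F mouth [-0.4  0.1 -0.3] tq [-0.03  0.29 -0.  ] open -0.003
```

View pics/w10.png

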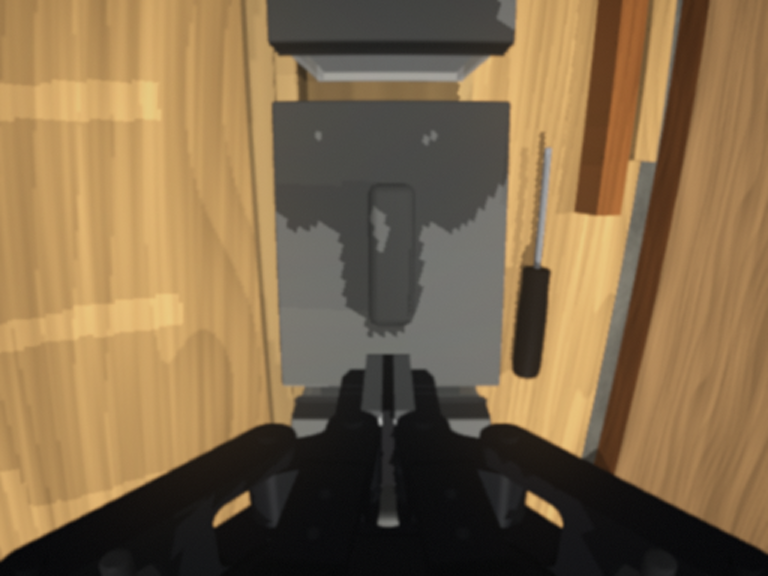

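Run:
```python
from h import *
f=load("pics/w10.npz");F=frame(PSI)
for q in [(0,80.8,32),(40,68,10),(-40,68,10),(-40,68,3),(-40,168,3),(40,168,3),(-40,186,3)]:
    print(q,(proj(f,MO+F@np.array(q,float))*1.5).round(1))
```

```text
(0, 80.8, 32) [390.6 381.3]
(40, 68, 10) [497.8 384.4]
(-40, 68, 10) [282.6 384.2]
(-40, 68, 3) [286.3 375.6]
(-40, 168, 3) [269.5 100.1]
(40, 168, 3) [511.8 100.2]
(-40, 186, 3) [266.7  42.2]
```

The middle lid's left edge is at row 102 in the 1.5× view (predicted home: 100). Its right edge is at row 385, which corresponds to about 7 mm proud. The tips are over the right end, so I'll press.

Call:
step_arm([
  {"translation": [0, 0, 0.6], "rot": [0, 0, 0]},
  {"translation": [0, 0, 1.2], "rot": [0, 0, 0]},
  {"translation": [0, 0, 1.6], "rot": [0, 0, 0]},
  {"translation": [0, 0, 1.9], "rot": [0, 0, 0]},
  {"translation": [0, 0, 2.1], "rot": [0, 0, 0]},
  {"translation": [0, 0, 2.2], "rot": [0, 0, 0]},
  {"translation": [0, 0, 2.3], "rot": [0, 0, 0]},
  {"translation": [0, 0, 2.4], "rot": [0, 0, 0]},
])

```text
clock: 17.92
eef_pos: [488.8, -0.3, 306.5]
tcp_rot: [2.617, 0.0, 1.666]
contact_force: [-2.8, -3.3, 3.3]
opening: -0.004
```

Run:
```python
from h import *
rep()
```

```text
t 17.93 mouth xyz [1.0000e-02 7.9930e+01 1.8176e+02] roterr [0.0007 0.0005 0.0001] F mouth [-1.  -3.   4.4] tq [-0.56  0.37 -0.32] open -0.004
```

Call:
step_arm([
  {"translation": [0, 0, 0.1], "rot": [0, 0, 0]},
  {"translation": [0, 0, 0.2], "rot": [0, 0, 0]},
  {"translation": [0, 0, 0.3], "rot": [0, 0, 0]},
  {"translation": [0, 0, 0.4], "rot": [0, 0, 0]},
  {"translation": [0, 0, 0.5], "rot": [0, 0, 0]},
  {"translation": [0, 0, 0.6], "rot": [0, 0, 0]},
  {"translation": [0, 0, 0.6], "rot": [0, 0, 0]},
])

```text
clock: 18.8
eef_pos: [491.7, -0.0, 301.6]
tcp_rot: [2.617, 0.0, 1.666]
contact_force: [-8.3, -6.0, 10.7]
opening: -0.004
```

Run:
```python
from h import *
rep()
```

```text
t 18.8 mouth xyz [1.2000e-01 7.9980e+01 1.7601e+02] roterr [0.0009 0.0004 0.0002] F mouth [-2.3 -5.1 13.7] tq [-0.6   0.51 -0.34] open -0.004
```

Call:
step_arm([
  {"translation": [0, 0, 0.05], "rot": [0, 0, 0]},
  {"translation": [0, 0, 0.1], "rot": [0, 0, 0]},
  {"translation": [0, 0, 0.1], "rot": [0, 0, 0]},
])

```text
clock: 19.18
eef_pos: [492.1, 0.0, 301.0]
tcp_rot: [2.617, 0.0, 1.666]
contact_force: [-11.4, -5.3, 17.6]
opening: 0.002
```

Run:
```python
from h import *
rep()
```

```text
t 19.18 mouth xyz [1.6000e-01 7.9970e+01 1.7535e+02] roterr [0.0013 0.0004 0.0002] F mouth [-1.5 -4.2 21.2] tq [-0.68  0.58 -0.31] open 0.002
```

Call:
step_arm([
  {"translation": [0, 0, -1.5], "rot": [0, 0, 0]},
  {"translation": [0, 0, -5], "rot": [0, 0, 0]},
  {"translation": [0, 0, -10], "rot": [0, 0, 0]},
  {"translation": [-3, 0, -15.3], "rot": [0, 0, 0]},
  {"translation": [-6, 0, -15.4], "rot": [0, 0, 0]},
  {"translation": [-6, 0, -15.4], "rot": [0, 0, 0]},
  {"translation": [-6, 0, -15.4], "rot": [0, 0, 0]},
])

```text
clock: 20.05
eef_pos: [421.0, -66.6, 433.4]
tcp_rot: [2.619, -0.0, 1.665]
contact_force: [-0.2, -0.7, 0.4]
opening: 0.001
```

Run:
```python
from h import *
b=snap("wrist","w11");rep();s=snap("side","s4");crop(s,160,140,300,270,5,"pics/s4c.png")
```

```text
t 20.1 mouth xyz [ -0.48  20.62 328.34] roterr [-0.001  -0.0003  0.0001] F mouth [0.1 0.9 0.9] tq [-0.03  0.26  0.05] open 0.003
```

View pics/w11.png

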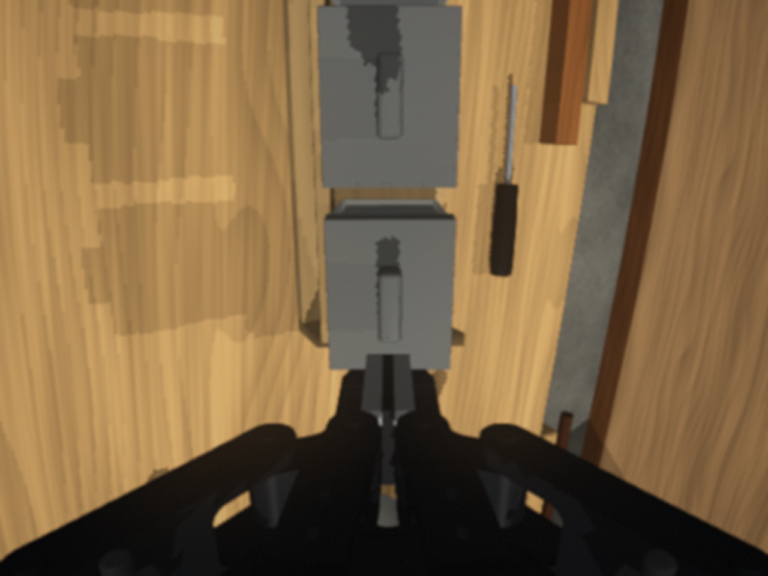

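View pics/s4c.png

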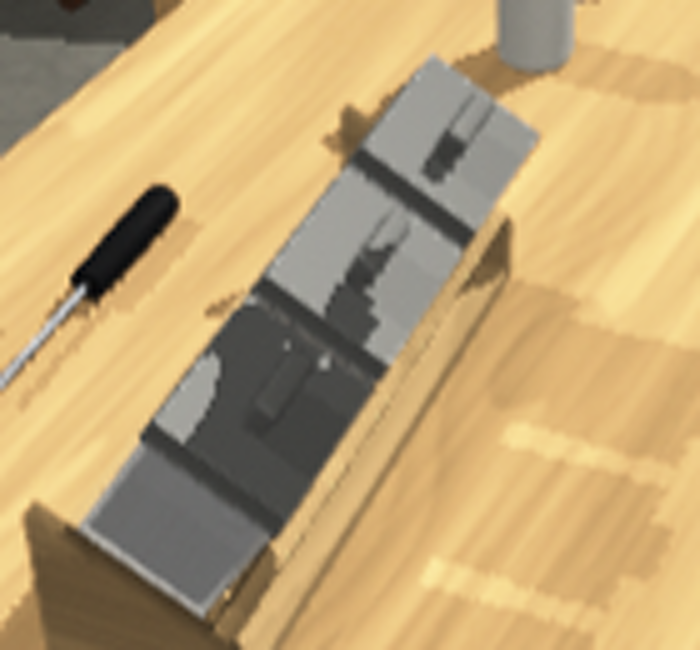

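```bash
cat >> h.py <<'E'
def edges(h,v,lo=(205,232),hi=(288,314),th=60):
    sat=cv2.cvtColor(h["image"],cv2.COLOR_RGB2HSV)[...,1].astype(float);r=sat[v-1:v+2].mean(0)
    def cr(a,b):
        x=np.arange(a,b);d=r[a:b];i=np.where((d[:-1]-th)*(d[1:]-th)<0)[0]
        return [x[k]+(th-d[k])/(d[k+1]-d[k]) for k in i]
    return cr(*lo)[-1],cr(*hi)[0]
def width(h,v,z):
    F=frame(PSI);a,b=edges(h,v);P=[F.T@(onpl(h,u,v,MO+F[:,2]*z,F[:,2])-MO) for u in (a,b)]
    return P[1][0]-P[0][0],(P[0][1]+P[1][1])/2,(P[0][0]+P[1][0])/2
E
python3 - <<'E'
from h import *
for n,rows in (("w8",(65,80,100,120,140,155,195,210,225)),("w7",(60,80,95,128,150,175,200,220)),("w11",(10,30,50,70,90,105,120,150,170,190,210,230,240))):
    h=load(f"pics/{n}.npz")
    for v in rows:
        try: w,y,x=width(h,v,3)
        except Exception as e: print(n,v,e);continue
        print(n,v,"y",round(y,1),"x",round(x,2),"w",round(w,2),"dz~",round((w/79.1-1)*300,1))
E
```

```text
w8 65 y 277.4 x -0.13 w 78.54 dz~ -2.1
w8 80 y 265.0 x -0.15 w 78.39 dz~ -2.7
w8 100 y 248.2 x -0.17 w 78.54 dz~ -2.1
w8 120 y 231.0 x -0.24 w 78.43 dz~ -2.5
w8 140 y 213.2 x -0.19 w 78.33 dz~ -2.9
w8 155 y 199.6 x -0.22 w 78.2 dz~ -3.4
w8 195 y 161.5 x -0.16 w 79.51 dz~ 1.6
w8 210 y 146.5 x -0.22 w 79.58 dz~ 1.8
w8 225 y 131.0 x -0.18 w 79.96 dz~ 3.3
w7 60 y 102.1 x -0.15 w 80.57 dz~ 5.6
w7 80 y 85.7 x -0.26 w 80.83 dz~ 6.6
w7 95 y 73.0 x -0.31 w 81.07 dz~ 7.5
w7 128 y 44.4 x -0.2 w 78.46 dz~ -2.4
w7 150 y 24.6 x -0.13 w 78.54 dz~ -2.1
w7 175 y 1.2 x -0.14 w 78.48 dz~ -2.4
w7 200 y -23.3 x -0.12 w 78.41 dz~ -2.6
w7 220 y -43.7 x -0.02 w 78.08 dz~ -3.9
w11 10 y 162.4 x -0.13 w 78.35 dz~ -2.9
w11 30 y 146.7 x -0.09 w 78.33 dz~ -2.9
w11 50 y 130.8 x -0.09 w 78.35 dz~ -2.8
w11 70 y 114.6 x -0.11 w 78.37 dz~ -2.8
w11 90 y 98.0 x -0.14 w 78.31 dz~ -3.0
w11 105 y 85.3 x -0.13 w 78.49 dz~ -2.3
w11 120 y 72.3 x -0.26 w 78.33 dz~ -2.9
w11 150 y 45.5 x -0.03 w 78.56 dz~ -2.0
w11 170 y 27.0 x -0.01 w 78.51 dz~ -2.2
w11 190 y 7.8 x 0.02 w 78.48 dz~ -2.3
w11 210 y -12.1 x -0.0 w 78.41 dz~ -2.6
w11 230 list index out of range
w11 240 y -43.5 x 0.11 w 78.25 dz~ -3.2
```

All three lids now measure the same plate width end to end (78.3–78.6 mm, about ±0.4 mm in height), where the proud lid read 79.5–81.1 before. I'll check the rest of the bench, then hand in.

Run:
```python
from h import *
b=snap("top","t2");a=load("pics/top0.npz")
for n,(x0,y0,x1,y1) in {"driver":(210,112,280,130),"glue":(345,140,378,166),"tape":(336,210,360,238),"red":(165,238,206,272),"teal":(118,243,160,286)}.items():
    d=np.abs(a["image"][y0:y1,x0:x1].astype(int)-b["image"][y0:y1,x0:x1]).max(2)
    print(n,"mean diff",d.mean().round(2),"frac>40",(d>40).mean().round(3))
rep()
```

```text
driver mean diff 2.14 frac>40 0.0
glue mean diff 2.13 frac>40 0.0
tape mean diff 5.38 frac>40 0.036
red mean diff 9.75 frac>40 0.127
teal mean diff 33.65 frac>40 0.396
t 20.2 mouth xyz [ -0.34  20.77 328.19] roterr [-0.001  -0.0007  0.0008] F mouth [-0.1 -0.1  0.5] tq [-0.05  0.24 -0.02] open 0.0
```

View pics/t2.png

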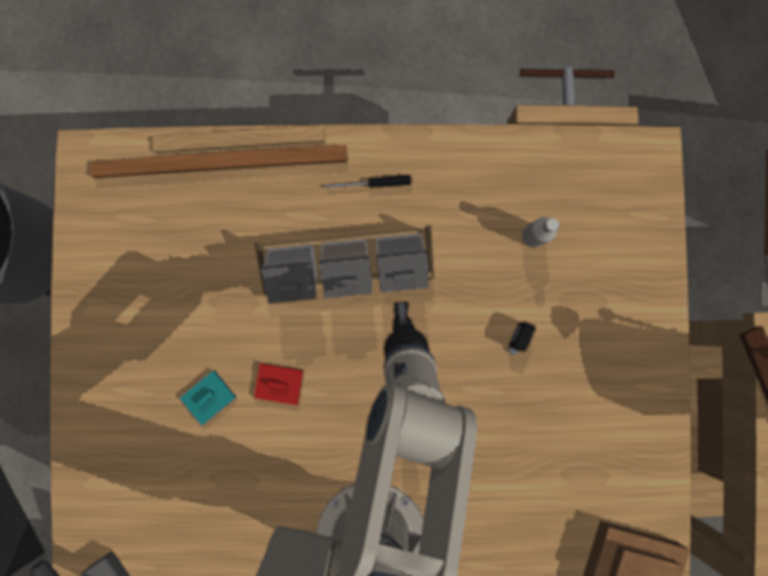

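The top view shows all three canisters lidded at (288,273), (346,268) and (402,262). The tape, driver, glue, red lid and turquoise lid are where they were; the picture differences near the tape, red and turquoise are moved arm shadows. I'm handing in.

```bash
python3 -c "
from rig import ticket
print(ticket.sign_off())"
```

```text
the job is handed in; nothing more can be done
None
```

The job is handed in at about 20 s on the robot's clock: the open canister is closed and the proud lid is down at both ends.

- **Loose lid:** I fitted the grey lid squarely on the open (right) canister and pressed it in to about 35 N. It stopped against a hard stop: easing off 18 N moved it under 0.1 mm.
- **Proud lid:** this was the middle canister, about 7 mm up at its right end and less at its left. I pressed its left end to about 24 N, then its right end to about 21 N.

**Final checks:**
- **Lid height:** in the last wrist view, the fitted and middle lids measured the same width along their length (78.3–78.6 mm). That matches the left lid, already home, to about ±0.4 mm in height.
- **Other items:** the top view shows the tape measure, screwdriver, glue bottle and the red and turquoise lids in place. Around the tape and those two lids the picture changed, which I put down to the arm's moving shadow.
- **Hard stop on the middle lid:** its two presses did not end in as crisp a stop as the fitted lid's. I put that down to the closed fingers giving, so its seating rests on the width measurement rather than on force.

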